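# Set an angled stop screw to a setting block

### The job

Lay the steel setting block flat on the tilted anvil against its low lip and slide it under the stop, right up to the red end stop. With the fork driver, turn the orange-headed stop screw down until its sprung nose lightly nips the block (nose pushed in 2 to 3 mm, never bottomed), and put the driver back upright in its stand. Then draw the block about 15 mm back from the end stop so that it drags under the nose, leave it there, and do not disturb the other things on the bench.

Things in the scene. Friction and masses are not known exactly. Their poses are not given: they have to be found in the camera images.
- anvil: Steel anvil plate of the stop bracket, sloping up away from the robot at 22 deg. Origin on its upper face on the stop screw's axis, 50 mm above the bench. Own x runs up the slope, y level across it (left), z is its normal and the screw axis, leaning to the robot. In this frame, mm: plate x -34 to 62, y -80 to 42, 10 thick. Side -y is open for sliding the block in beneath the arm.
- bracket: Fixed blue stop bracket, base 150 x 150 x 10 mm, origin under the anvil's origin on the bench. In the anvil's frame, mm: its post is at x 40 to 62, y -15 to 15, 60 high, and carries an arm over the anvil, x -14 to 62, y -13 to 13, z 44 to 60 (brass bush to 63), with the stop screw through it.
- lip (a point): Middle of the upper inner edge of the low lip along the anvil's lower edge, at anvil x -25.8, y -16, z 5 mm: the lip is 5 mm high, from anvil y -66 to 34, and the block rests down against it. Axes as the anvil's.
- end_stop (a point): Middle of the face of the red end stop, at anvil x 0, y +31.8, z 8 mm. The stop is 50 mm long (anvil x) and 16 high; its face looks to anvil -y. Axes as the anvil's.
- stop_spindle: The stop screw as a whole: brass spindle, head on top and sprung nose below. Its origin is at the anvil's origin when joint stop_screw reads 0 and sinks along the anvil's z as the screw is turned in.
- stop_screw (a joint): Angle of the stop screw, rad: 0 fully out, growing as it is turned clockwise seen from above (from the driver's handle), at most 4.2. Steep thread: sinks 20 mm per turn (3.18 mm per rad). Stays where it is left; friction about 0.08 N m. At angle q the tip of the free nose stands 33 - 3.18 q mm above the anvil.
- screw_head (a point): Centre of the top edge of the screw's orange head: an upright tab 26 mm long, 5 thick, 16 tall, on a steel disc of 22 mm dia. On the screw axis, 92 - 3.18 q mm above the anvil along its z (q: joint stop_screw). Own z is the screw axis; own x runs along the tab, which lies along the anvil's x at q = 0 and turns with the screw.
- nose (a joint): How far the sprung steel nose (10 mm dia, ball end, on the screw axis) is pushed up into the spindle, m: 0 free, 0.006 bottomed. Spring 1.5 N per mm.
- setting_block: Grey ground steel setting block with holes in its top: 50 x 75 x 24.5 mm (own x, y, z), 0.3 to 0.55 kg. Origin in the centre of its underside. Lies flat on the bench at first, at any yaw.
- fork_driver: Loose driver standing in its stand, 0.14 kg, 100 mm long. Origin in the centre of its fork end (underside), z up to the handle. Fork: two cheeks 34 long (own x), 8 thick, 18 deep, a 10 mm slot between them along own x fits over the screw's tab. Shank 14 dia; red handle 24 x 24 mm, faces square to own x and y, 46 to 100 above the origin. White bar on top lies along the slot.
- driver_stand: Fixed grey square pot for the driver, 58 x 58 mm, 50 high, walls and floor 5 mm, open on top (48 x 48 inside). Origin in the centre of its underside.
- grease_tin: Bystander: yellow round tin, 68 mm dia, 45 high, upright, loose. Origin in the centre of its underside.
- guide_bush_1: Bystander: grey steel flanged guide bush, 39 mm dia, 46 high, upright, loose. Origin in the centre of its underside.
- die_spring_1: Bystander: yellow die spring, 27 mm dia, 52 high, upright, loose. Origin in the centre of its underside.
- die_spring_2: Bystander: blue die spring, 22 mm dia, 42 high, upright, loose. Origin in the centre of its underside.
- die_spring_3: Bystander: yellow die spring, 27 mm dia, 52 high, upright, loose. Origin in the centre of its underside.
- spray_can_2: Bystander: white spray can with blue cap, 53 mm dia, 161 high, upright, loose. Origin in the centre of its underside.
Things that resemble listed ones, but are neither listed nor needed, are in the scene too. There is more than one size of the bracket; the job needs the larger. What is shaped like the setting_block but yellow is not meant.

How it is judged:
On the way, in this order (a step that is already met when the one before it is completed fails the run):
1. the block lies flat on the anvil against the lip, within 6 mm of the end stop, the nose still clear of it (x of setting_block in the frame of anvil between -0.008 and 0.008 m and z of setting_block in the frame of anvil between -0.003 and 0.004 m and angle between the z axis of setting_block and the z axis of anvil, either way round below 0.1 rad and angle between the y axis of setting_block and the y axis of anvil, either way round below 0.15 rad and y of setting_block in the frame of anvil between -0.0118 and 0.002 m and value of joint nose below 0.0006 m), for 0.2 s.
2. the driver turns the stop screw until the nose is pushed in 1 to 4 mm by the block (x of setting_block in the frame of anvil between -0.008 and 0.008 m and z of setting_block in the frame of anvil between -0.003 and 0.004 m and angle between the z axis of setting_block and the z axis of anvil, either way round below 0.1 rad and angle between the y axis of setting_block and the y axis of anvil, either way round below 0.15 rad and value of joint nose between 0.001 and 0.004 m and contact force between fork_driver and stop_spindle above 0.2 N and contact force between setting_block and stop_spindle above 0.3 N), for 0.06 s.
3. the driver stands in its stand again (horizontal distance between fork_driver and driver_stand below 0.015 m and height (world z) of fork_driver below 0.012 m and angle between fork_driver's own z axis and vertical below 0.15 rad), for 0.2 s.
4. the block is drawn 8 to 25 mm away from the end stop, still nipped by the nose (x of setting_block in the frame of anvil between -0.008 and 0.008 m and z of setting_block in the frame of anvil between -0.003 and 0.004 m and angle between the z axis of setting_block and the z axis of anvil, either way round below 0.1 rad and angle between the y axis of setting_block and the y axis of anvil, either way round below 0.15 rad and value of joint nose between 0.001 and 0.004 m and y of setting_block in the frame of anvil between -0.031 and -0.014 m), for 0.2 s.
At the end, for the whole second after the job is handed in: The setting block lies flat on the anvil along the lip (within 8 mm and 0.15 rad), drawn 8 to 25 mm from the end stop, with the nose pushed in 1 to 4 mm by it; the driver stands upright in its stand; both released and at rest (all of step 3 and all of step 4 and linear speed of each of setting_block, fork_driver below 0.01 m/s); the robot touches nothing.
It fails at once if the nose is bottomed (pushed in more than 5.3 mm) (value of joint nose above 0.0053 m).
It fails at once if a bystander (tin, bush, die spring or spray can) is moved more than 30 mm (distance of any of grease_tin, guide_bush_1, die_spring_1, die_spring_2, die_spring_3, spray_can_2 from where it was at the start of the episode above 0.03 m).
It also fails if it takes over 72 s, if anything falls off the work surface, if the arm or the gripper's body presses on something with over 40 N, if the wrist force passes 120 N, or if a joint passes its speed limit or range.

### The arm

A 7-joint arm with a two-finger parallel gripper is mounted at the origin on the work surface; the furniture and walls round the work are solid. World frame = base frame: x ahead of the robot, y to its left, z up, the work surface at z = 0. Lengths are in m, angles in rad, forces in N, time in s.
With the tool pointing down it reaches from about 0.425 to 0.875 m from the base axis. Payload 9.9 kg.
Tool frame: the origin (TCP) lies at the very end of the fingers, on their centre line; the grasp point (between the pads) lies 19 mm behind it; z points along the fingers, y is the line along which they close (so a half turn about z gives the same grasp; the last joint's range is limited). The gripper opens to 85 mm and grips with 20 to 120 N. Pads are 22 mm wide; open, the fingers measure 114 mm over their backs; the gripper's body (76 mm by 85 mm) begins 54 mm behind the grasp point. The pads swing forward as they close: fully open they stand 13 mm farther back than shut.
Start: joints at [-1.366, 0.576, 0.025, 1.437, -0.015, 1.129, -0.057], TCP at [0.192, 0.647, 0.231] pointing down, gripper open.
Joint ranges: [-2.76, 2.76], [-0.34, 2.15], [-1.52, 1.57], [0.19, 2.46], [-1.09, 4.23], [0.17, 1.99], [-2.82, 2.82]. Speed limits (rad/s): [2.22, 2.22, 3.01, 3.01, 3.14, 3.14, 3.14].

### API

Orientations are given as a unit quaternion [x, y, z, w].
In Python, from rig import robot gives the robot as it stands.
- The arm moves only by the shell command python3 -m handwheel 'ROWS'. ROWS is JSON, a list of rows, each a list of 7 numbers: the shift along the world's x, y, z in m, then the turn, a rotation vector about the world's x, y, z in degrees, then the finger opening in m, from 0 to 0.0854. A call has 1 to 12 rows; each row is the pose to reach, as a shift and turn from the pose commanded when the call began; what a row does not reach only later rows make up. A row lasts 1/12 s, in which the tool goes at most 41.7 mm and 7.16 degrees, less where a joint would pass 70% of its speed; a pose out of reach is approached as far as the arm can. A call with a gripper value outside its range is refused whole. The fingers move at their own pace and stop on an object; the grip force is fixed at half the most. Time passes only in rows, so rows that repeat a pose let the fingers close. It gives the time, the measured TCP pose, the force, the opening and the grip force at its end, in the units of the state.
- robot.get_obs(): the state, without advancing time (a new reading comes with each control period).
- robot.capture(name): name is "scene" or "side" or "wrist"; returns a dict with "frame" (480x640x3 uint8, red, green, blue), "range_z" (480x640 float32, m along the optical axis (not along the pixel's ray), 0 where there is no reading), "K" (3x3 intrinsics, pixels), "cam_to_world" (4x4, takes a point from camera to world coordinates). Camera axes: x right, y up, looking along -z (the intrinsics and any distortion apply to the point x, -y, -z); pixel columns grow to the right and rows downward; lengths in m; the calibration is good to about 2 mm. A picture is of the moment at which its call begins.
- robot.hand_in(): hands the job in; it is judged then, once.
Trained networks look in a picture, given as the dict that the camera call returned (one of the last four; its "shot" number tells which), for a name from the list of things; names that differ only in an ending like _2 or _b are one class to them, and where a whole thing is asked for, a point or a joint stands for the part that bears it (a point fixed in the world has none). Each returns a list of dicts, best first, with "conf" (0 to 1); they miss things now and then, are a little off and sometimes report something else, mostly with a low value. They report only what shows in the picture. A call takes as long as a camera call. They do not tell look-alikes from the thing itself.
- robot.spot_in(picture, target): "bbox" ([left, top, right, bottom] in pixels, round what is visible of it).
- robot.cut_out(picture, target): "mask" (480x640 bool, what is visible of it) and "bbox" ([left, top, right, bottom] in pixels, round what is visible of it).
- robot.spot_point(picture, target): "xy" ([column, row] in pixels: a listed point, or the origin of a listed thing).
The state is a dict: "t": time; "joint_pos": joint angles; "qd": joint speeds; "joint_torque": joint torques, N m; "tool_pos": TCP position; "tool_rot": TCP orientation; "force": force on the tool from outside, world axes, zero at the start; "torque": the same for the moment, N m; "opening": finger opening in m; "grip_force": force on a finger pad.
Only numpy, scipy, OpenCV 4.12 (cv2) and the standard library are available. Lean on these libraries where they do the work, as an engineer would, in place of code of your own. Each camera call takes 0.05 s, during which the arm holds its last target. There are 200 camera calls.

## Working session

There is one attempt and no reset: what is moved stays moved. The work goes in short steps, Python scripts to look and compute and a shell command to move; the robot and the scene stay as the last step left them, time stands still between calls to the robot, and variables do not carry over. Pictures are saved under pics/ and viewed, at most 10 in all, crops included, and the job is handed in when it is done.

```bash
ls; mkdir -p pics; cat > h.py <<'E'
import numpy as np, cv2
from rig import robot
from scipy.spatial.transform import Rotation as R
def save(c,n,crop=None,s=1):
    f=c["frame"]
    if crop: f=f[crop[1]:crop[3],crop[0]:crop[2]]
    f=cv2.resize(f,None,fx=s,fy=s,interpolation=cv2.INTER_CUBIC) if s!=1 else f
    cv2.imwrite("pics/"+n+".png",f[...,::-1])
def cloud(c):
    z=c["range_z"].astype(float);K=c["K"];v,u=np.mgrid[0:480,0:640]
    p=np.stack([(u-K[0,2])/K[0,0]*z,-(v-K[1,2])/K[1,1]*z,-z],-1)
    M=c["cam_to_world"];w=p@M[:3,:3].T+M[:3,3];w[z==0]=np.nan
    return w
def ray(c,xy,z):
    K=c["K"];M=c["cam_to_world"];d=M[:3,:3]@np.array([(xy[0]-K[0,2])/K[0,0],-(xy[1]-K[1,2])/K[1,1],-1])
    return M[:3,3]+d*(z-M[2,3])/d[2]
E
python3 - <<'E'
from h import *
a=robot.capture("scene");b=robot.capture("side")
save(a,"s1");save(b,"d1")
for c,n in((a,"scene"),(b,"side")):
    w=cloud(c);print(n,c["cam_to_world"].round(3).tolist(),c["K"].round(0).tolist(), [k for k in c])
    for t in ["anvil","bracket","setting_block","fork_driver","driver_stand","screw_head","grease_tin","guide_bush_1","die_spring_1","spray_can_2"]:
        for o in robot.cut_out(c,t)[:4]:
            if o["conf"]<.3: continue
            p=w[o["mask"]];print(t,round(o["conf"],2),np.round(o["bbox"]),np.nanmedian(p,0).round(3),np.nanmax(p[:,2]).round(3))
print(robot.get_obs())
E
```

```text
pics
scene [[0.859, 0.24, -0.453, 0.017], [-0.513, 0.422, -0.748, -0.749], [0.011, 0.874, 0.485, 0.611], [0.0, 0.0, 0.0, 1.0]] [[499.0, 0.0, 327.0], [0.0, 499.0, 236.0], [0.0, 0.0, 1.0]] ['frame', 'range_z', 'K', 'cam_to_world', 'shot']
anvil 0.79 [391. 219. 457. 285.] [ 0.664 -0.065  0.058] 0.136
anvil 0.56 [204. 226. 245. 272.] [0.315 0.191 0.042] 0.097
bracket 0.92 [373. 217. 465. 306.] [ 0.651 -0.076  0.041] 0.135
bracket 0.74 [323. 284. 341. 310.] [ 0.443 -0.078  0.029] 0.052
setting_block 0.97 [216. 208. 241. 228.] [0.395 0.371 0.021] 0.09
setting_block 0.72 [266. 219. 291. 249.] [0.473 0.24  0.021] 0.025
fork_driver 0.86 [395. 307. 415. 349.] [ 0.468 -0.258  0.077] 0.106
driver_stand 0.96 [377. 329. 425. 375.] [ 0.453 -0.267  0.03 ] 0.051
driver_stand 0.69 [391. 220. 454. 282.] [ 0.664 -0.064  0.058] 0.136
driver_stand 0.53 [370. 218. 465. 304.] [ 0.651 -0.075  0.041] 0.136
screw_head 0.41 [205. 233. 214. 233.] [0.29  0.206 0.088] 0.095
grease_tin 0.62 [298. 264. 327. 300.] [ 0.436 -0.007  0.039] 0.05
guide_bush_1 0.71 [284. 249. 296. 279.] [0.423 0.086 0.026] 0.046
die_spring
[... 1484 characters left out ...]
1.1, 'joint_pos': array([-1.36580201,  0.57565672,  0.02488517,  1.43710302, -0.01501342,
        1.1290227 , -0.05649288]), 'qd': array([-0.00177336,  0.00028332,  0.00043184, -0.00063271,  0.00074559,
        0.0009482 ,  0.00032586]), 'joint_torque': array([ 1.25946990e-04, -7.65506387e+01,  2.24860132e+00, -2.86297899e+01,
        1.53595582e-02,  2.60051209e-03,  5.16944311e-06]), 'tool_pos': array([0.19221812, 0.6470467 , 0.23131654]), 'tool_rot': array([ 1.43889975e-01,  9.89593692e-01, -1.35470585e-06, -1.30595961e-05]), 'force': array([-0.50213903,  0.23757664,  0.60796654]), 'torque': array([-0.00983234,  0.02707547,  0.05059318]), 'grip_force': 0.0, 'opening': 0.08515976430742285}
```

View pictures.

View pics/s1.png

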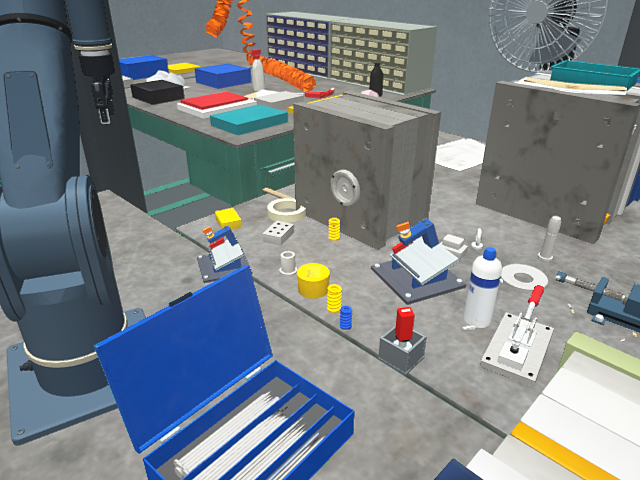

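View pics/d1.png

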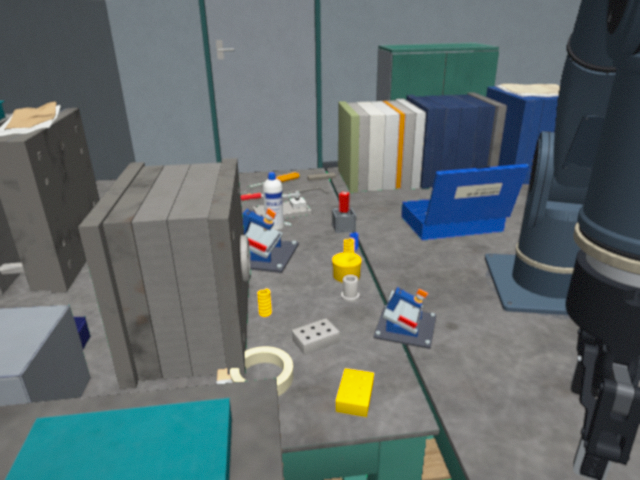

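```bash
python3 - <<'E'
from h import *
a=robot.capture("scene");b=robot.capture("side")
save(a,"s2",(190,190,470,380),2.8)
for c,n,bb in((a,"scene",(262,215,296,252)),(b,"side",(290,318,343,356))):
    w=cloud(c);m=np.zeros((480,640),bool);m[bb[1]:bb[3],bb[0]:bb[2]]=1
    p=w[m];p=p[(p[:,2]>.019)&(p[:,2]<.034)]
    r=cv2.minAreaRect((p[:,:2]*1000).astype(np.float32));print(n,len(p),r,np.median(p[:,2]))
w=cloud(a);o=robot.cut_out(a,"anvil")[0];
m=o["mask"]
f=a["frame"].astype(int)
g=m&(f.max(-1)-f.min(-1)<30)&(f.max(-1)>120)
p=w[g];p=p[~np.isnan(p[:,0])]
best=None;rng=np.random.default_rng(0)
for _ in range(500):
    q=p[rng.choice(len(p),3,False)];nn=np.cross(q[1]-q[0],q[2]-q[0]);L=np.linalg.norm(nn)
    if L<1e-6: continue
    nn/=L;i=abs((p-q[0])@nn)<.002
    if best is None or i.sum()>best.sum(): best=i
q=p[best];c0=q.mean(0);n=np.linalg.svd(q-c0)[2][2];n*=np.sign(n[2])
print("anvil plane",len(p),best.sum(),c0,n,"tilt",np.degrees(np.arccos(n[2])),"yaw of downslope",np.degrees(np.arctan2(n[1],n[0])))
for c in(a,b):
    w=cloud(c);f=c["frame"].astype(int)
    bb=(373,210,465,306) if c is a else (235,200,300,275)
    m=np.zeros((480,640),bool);m[bb[1]:bb[3],bb[0]:bb[2]]=1
    org=m&(f[...,0]>200)&(f[...,1]>70)&(f[...,1]<170)&(f[...,2]<90)
    v,u=np.where(org);print("orange",org.sum(),u.min(),u.max(),v.min(),v.max(),np.nanmedian(w[org],0),np.nanmax(w[org],0),np.nanmin(w[org],0))
    for k in("screw_head","lip","end_stop","anvil","setting_block","fork_driver","driver_stand","bracket"):
        print(k,[(np.round(o["xy"],1).tolist(),round(o["conf"],2)) for o in robot.spot_point(c,k)[:3]])
E
```

```text
scene 319 ((494.7055969238281, 267.20367431640625), (127.85508728027344, 61.51158142089844), 48.50735855102539) 0.02186452752553003
side 791 ((483.5107421875, 253.3836669921875), (76.06920623779297, 54.198673248291016), 37.40502166748047) 0.025404491556103137
anvil plane 1614 1213 [ 0.66747126 -0.07853812  0.05259953] [-0.36766513  0.03892916  0.92914308] tilt 21.69837088713079 yaw of downslope 173.9559217105587
orange 74 392 409 222 248 [ 0.62843681 -0.0462559   0.12503164] [0.73185334 0.08088299 0.13650676] [ 0.61645257 -0.05441157 -0.00414626]
screw_head [([205.6, 231.7], 0.49), ([401.3, 223.1], 0.45)]
lip [([215.1, 254.7], 0.93), ([408.8, 260.9], 0.87)]
end_stop [([404.0, 246.0], 0.67), ([219.4, 244.8], 0.57)]
anvil [([414.4, 253.4], 0.89), ([220.6, 252.0], 0.71)]
setting_block [([278.9, 234.6], 0.88), ([227.4, 220.6], 0.7), ([334.4, 237.3], 0.27)]
fork_driver [([403.5, 354.4], 0.9)]
driver_stand [([400.7, 358.9], 0.75)]
bracket [([222.1, 263.6], 0.87), ([406.4, 271.9], 0.76)]
orange 55 249 274 209 246 [ 0.63264247 -0.0421663   0.12654897] [ 0.67759208 -0.00830893  0.13699278] [ 0.62049569 -0.04948662  0.05712128]
screw_head [([423.0, 288.2], 0.46), ([271.8, 211.6], 0.42)]
lip [([272.9, 237.1], 0.96), ([418.0, 315.0], 0.66), ([352.0, 250.1], 0.48)]
end_stop [([407.8, 319.0], 0.92), ([258.1, 241.5], 0.84), ([273.0, 237.2], 0.3)]
anvil [([406.6, 315.5], 0.84), ([262.6, 241.7], 0.78), ([272.3, 236.5], 0.49)]
setting_block [([356.1, 397.6], 0.92), ([317.8, 342.1], 0.68)]
fork_driver [([351.8, 296.4], 0.24)]
driver_stand []
bracket [([402.3, 334.4], 0.95), ([259.9, 258.3], 0.88)]
```

View pics/s2.png

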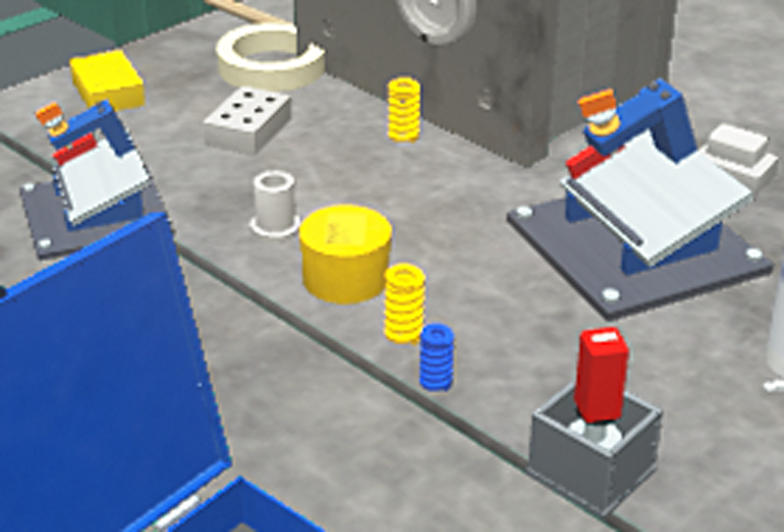

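Large bracket is at scene (420,255), and the small look-alike at (222,250). The grey block with holes is at (279,232), with the yellow look-alike at (228,218). The driver in its pot is at (403,345). The crop confirms the large bracket and the grey block. I'm going above the grey block now.

```bash
python3 -m handwheel '[[0.27,-0.40,0.03,0,0,-80,0.085],[0.27,-0.40,0.03,0,0,-80,0.085],[0.27,-0.40,0.03,0,0,-80,0.085],[0.27,-0.40,0.03,0,0,-80,0.085],[0.27,-0.40,0.03,0,0,-80,0.085],[0.27,-0.40,0.03,0,0,-80,0.085],[0.27,-0.40,0.03,0,0,-80,0.085],[0.27,-0.40,0.03,0,0,-80,0.085],[0.27,-0.40,0.03,0,0,-80,0.085],[0.27,-0.40,0.03,0,0,-80,0.085],[0.27,-0.40,0.03,0,0,-80,0.085],[0.27,-0.40,0.03,0,0,-80,0.085]]'
python3 -m handwheel '[[0,0,0,0,0,-46,0.085],[0,0,0,0,0,-46,0.085],[0,0,0,0,0,-46,0.085],[0,0,0,0,0,-46,0.085],[0,0,0,0,0,-46,0.085],[0,0,0,0,0,-46,0.085],[0,0,0,0,0,-46,0.085],[0,0,0,0,0,-46,0.085],[0,0,0,0,0,-46,0.085]]'
python3 - <<'E'
from h import *
o=robot.get_obs();print(o["t"],o["tool_pos"],o["joint_pos"].round(2),R.from_quat(o["tool_rot"]).as_matrix().round(3).tolist())
c=robot.capture("wrist");save(c,"w1");print(c["cam_to_world"].round(3).tolist())
w=cloud(c)
M=R.from_quat(o["tool_rot"]).as_matrix();print("cam in tool",(M.T@(c["cam_to_world"][:3,3]-o["tool_pos"])).round(3),(M.T@c["cam_to_world"][:3,:3]).round(2).tolist())
p=w.reshape(-1,3);p=p[(p[:,2]>.019)&(p[:,2]<.03)&(np.hypot(p[:,0]-.485,p[:,1]-.255)<.07)]
print(len(p),cv2.minAreaRect((p[:,:2]*1000).astype(np.float32)),np.median(p[:,2]),robot.spot_point(c,"setting_block"))
E
```

```text
t: 3.05
tool_pos: [0.4645, 0.2427, 0.2621]
tool_rot: [0.75, 0.661, 0.001, 0.001]
force: [0.6, -0.8, -0.4]
opening: 0.085
grip_force: 0.0
t: 3.8
tool_pos: [0.4622, 0.2472, 0.2613]
tool_rot: [0.947, 0.322, 0.0, 0.0]
force: [-0.1, 0.8, -0.2]
opening: 0.0849
grip_force: 0.0
3.8 [0.4621787  0.24720938 0.2613261 ] [-1.05  0.39  0.67  1.8  -0.28  1.05 -1.19] [[0.792, 0.61, 0.0], [0.61, -0.792, 0.0], [0.0, 0.0, -1.0]]
[[0.61, 0.764, 0.209, 0.515], [-0.792, 0.589, 0.161, 0.288], [-0.0, -0.264, 0.965, 0.405], [0.0, 0.0, 0.0, 1.0]]
cam in tool [ 0.066 -0.    -0.144] [[0.0, 0.96, 0.26], [1.0, -0.0, 0.0], [0.0, 0.26, -0.96]]
2986 ((482.520751953125, 253.15725708007812), (74.640869140625, 49.91521072387695), 36.962520599365234) 0.02554802802341058 [{'xy': [327.7, 190.1], 'conf': 0.87}, {'xy': [197.4, 178.1], 'conf': 0.79}, {'xy': [394.0, 297.9], 'conf': 0.3}]
```

View pics/w1.png

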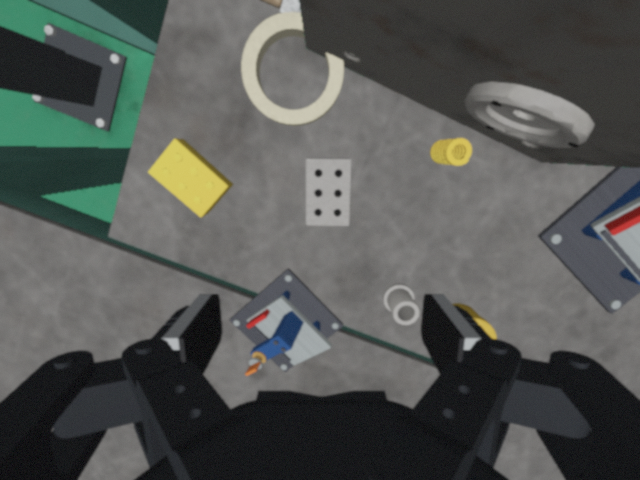

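```bash
python3 -m handwheel '[[-0.001,-0.010,-0.15,10.2,-13.6,-0.5,0.085],[-0.001,-0.010,-0.15,10.2,-13.6,-0.5,0.085],[-0.001,-0.010,-0.15,10.2,-13.6,-0.5,0.085],[-0.001,-0.010,-0.15,10.2,-13.6,-0.5,0.085],[-0.001,-0.010,-0.19,10.2,-13.6,-0.5,0.085],[-0.001,-0.010,-0.22,10.2,-13.6,-0.5,0.085],[-0.001,-0.010,-0.24,10.2,-13.6,-0.5,0.085],[-0.001,-0.010,-0.2535,10.2,-13.6,-0.5,0.085],[-0.001,-0.010,-0.2535,10.2,-13.6,-0.5,0.085],[-0.001,-0.010,-0.2535,10.2,-13.6,-0.5,0.085]]'
python3 -m handwheel '[[0,0,0,0,0,0,0.04],[0,0,0,0,0,0,0.04],[0,0,0,0,0,0,0.04],[0,0,0,0,0,0,0.04],[0,0,0,0,0,0,0.04],[0,0,0,0,0,0,0.04]]'
python3 -m handwheel '[[0,0,0.03,0,0,0,0.04],[0,0,0.06,0,0,0,0.04],[0,0,0.1,0,0,0,0.04],[0,0,0.13,0,0,0,0.04],[0,0,0.13,0,0,0,0.04]]'
python3 - <<'E'
from h import *
o=robot.get_obs();M=R.from_quat(o["tool_rot"]).as_matrix();print(o["tool_pos"],M.round(3).tolist(),o["joint_pos"].round(2))
c=robot.capture("wrist");save(c,"w2",s=.7)
w=cloud(c);d=robot.cut_out(c,"setting_block")
for x in d:print(x["conf"],x["bbox"],np.nanmedian(w[x["mask"]],0))
f=c["frame"].astype(int);m=d[0]["mask"]
p=((w[m]-o["tool_pos"])@M);p=p[~np.isnan(p[:,0])];print("tool frame",np.percentile(p,[1,50,99],axis=0).round(4).tolist())
q=w[m];q=q[~np.isnan(q[:,0])];
for _ in range(3):
    c0=q.mean(0);n=np.linalg.svd(q-c0,full_matrices=False)[2][2];q=q[abs((q-c0)@n)<.003]
print("normal",n,c0,len(q))
E
```

```text
t: 4.73
tool_pos: [0.4789, 0.2434, 0.036]
tool_rot: [0.941, 0.315, 0.113, -0.043]
force: [0.4, -0.7, 0.7]
opening: 0.0846
grip_force: 0.0
t: 5.23
tool_pos: [0.4787, 0.2437, 0.0374]
tool_rot: [0.941, 0.315, 0.114, -0.043]
force: [-0.1, 0.4, 0.5]
opening: 0.0401
grip_force: 0.0
t: 5.65
tool_pos: [0.481, 0.2442, 0.1721]
tool_rot: [0.941, 0.315, 0.117, -0.044]
force: [0.6, 0.6, 0.7]
opening: 0.0398
grip_force: 0.0
[0.4810441  0.24420341 0.17212554] [[0.774, 0.603, 0.193], [0.583, -0.798, 0.156], [0.247, -0.008, -0.969]] [-1.05  0.43  0.74  2.11 -0.71  0.57 -0.74]
0.88 [98.6, 202.4, 196.3, 291.3] [0.40291482 0.38304137 0.02540825]
0.68 [287.3, 220.4, 346.1, 304.5] [0.4825453  0.25340472 0.02550749]
tool frame [[-0.0553, -0.1973, 0.1392], [-0.0162, -0.157, 0.1493], [0.0208, -0.1192, 0.1735]]
normal [ 0.02216947 -0.01001108  0.9997041 ] [0.39710788 0.38880304 0.02538268] 3585
```

View pics/w2.png

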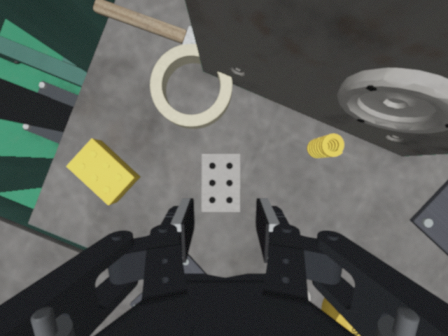

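```bash
cat >> h.py <<'E'
def go(pos,Rm):
    o=robot.get_obs();r=(R.from_matrix(Rm)*R.from_quat(o["tool_rot"]).inv()).as_rotvec(degrees=True)
    print("shift",(np.array(pos)-o["tool_pos"]).round(4),"turn",r.round(2),"t",round(o["t"],2),"F",np.round(o["force"],1))
def tool(z,y):
    z=np.array(z,float);z/=np.linalg.norm(z);y=np.array(y,float);y-=y@z*z;y/=np.linalg.norm(y)
    return np.stack([np.cross(y,z),y,z],1)
E
python3 - <<'E'
from h import *
a=np.radians(-53);y=[np.cos(a),np.sin(a),0]
go((.4613,.2373,.15),tool([0,0,-1],y))
w=cloud(robot.capture("side"));p=w.reshape(-1,3);p=p[(p[:,2]>.06)&(p[:,2]<.25)&(p[:,0]>.5)&(p[:,0]<1)&(p[:,1]>.1)&(p[:,1]<.5)]
print(cv2.minAreaRect((p[:,:2]*1000).astype(np.float32)),p.min(0),p.max(0))
E
```

```text
shift [-0.0175 -0.0071 -0.018 ] turn [-8.91 10.89 -0.13] t 5.75 F [-0.1  0.3 -0.7]
((713.3110961914062, 330.2220153808594), (488.2382507324219, 233.29541015625), 46.3469123840332) [0.5000301  0.10005558 0.06000493] [0.95674863 0.49996012 0.24998997]
```

```bash
python3 -m handwheel '[[-0.0175,-0.007,-0.02,-8.9,10.9,0,0.085],[-0.0175,-0.007,-0.04,-8.9,10.9,0,0.085],[-0.0175,-0.007,-0.07,-8.9,10.9,0,0.085],[-0.0175,-0.007,-0.09,-8.9,10.9,0,0.085],[-0.0175,-0.007,-0.09,-8.9,10.9,0,0.085],[-0.0175,-0.007,-0.09,-8.9,10.9,0,0.085]]'
python3 - <<'E'
from h import *
a=np.radians(-53);y=[np.cos(a),np.sin(a),0]
go((.4613,.2373,.007),tool([0,0,-1],y))
E
```

```text
t: 6.3
tool_pos: [0.4601, 0.2354, 0.0755]
tool_rot: [0.948, 0.317, -0.003, 0.001]
force: [-0.6, -0.1, 0.5]
opening: 0.0851
grip_force: 0.0
shift [ 0.0012  0.0019 -0.0685] turn [ 0.21 -0.32  0.04] t 6.3 F [-0.6 -0.1  0.5]
```

```bash
python3 -m handwheel '[[0.001,0.002,-0.03,0.2,-0.3,0,0.085],[0.001,0.002,-0.055,0.2,-0.3,0,0.085],[0.001,0.002,-0.07,0.2,-0.3,0,0.085],[0.001,0.002,-0.07,0.2,-0.3,0,0.085],[0.001,0.002,-0.07,0.2,-0.3,0,0.03],[0.001,0.002,-0.07,0.2,-0.3,0,0.03],[0.001,0.002,-0.07,0.2,-0.3,0,0.03],[0.001,0.002,-0.07,0.2,-0.3,0,0.03],[0.001,0.002,-0.07,0.2,-0.3,0,0.03],[0.001,0.002,-0.07,0.2,-0.3,0,0.03]]'

```

```text
t: 7.13
tool_pos: [0.463, 0.2388, 0.0087]
tool_rot: [0.948, 0.318, 0.003, -0.001]
force: [-2.2, -0.6, 10.5]
opening: 0.0486
grip_force: 61.3
```

```bash
python3 -m handwheel '[[0,0,0.04,0,0,0,0.03],[0,0,0.08,0,0,0,0.03],[0,0,0.12,0,0,0,0.03],[0,0,0.16,0,0,0,0.03],[0,-0.03,0.18,0,0,7,0.03],[0,-0.07,0.2,0,0,14,0.03],[0,-0.11,0.22,0,0,21,0.03],[0.01,-0.15,0.24,0,0,28,0.03],[0.02,-0.19,0.26,0,0,35,0.03],[0.03,-0.23,0.27,0,0,42,0.03],[0.05,-0.27,0.27,0,0,46,0.03],[0.06,-0.3,0.27,0,0,46,0.03]]'
python3 -m handwheel '[[0.01,-0.03,0,0,0,0,0.03],[0.02,-0.06,0,0,0,0,0.03],[0.02,-0.06,0,0,0,0,0.03],[0.02,-0.06,0,0,0,0,0.03]]'
python3 - <<'E'
from h import *
o=robot.get_obs();M=R.from_quat(o["tool_rot"]).as_matrix();print(o["tool_pos"],M.round(3).tolist(),o["joint_pos"].round(2))
c=robot.capture("wrist");save(c,"w3")
w=cloud(c)
for k in("screw_head","lip","end_stop","anvil","setting_block","bracket"):
    print(k,[(np.round(x["xy"],1).tolist(),round(x["conf"],2)) for x in robot.spot_point(c,k)[:3]])
np.savez("w3.npz",**{k:c[k] for k in("frame","range_z","K","cam_to_world")})
E
```

```text
t: 8.13
tool_pos: [0.5199, -0.0568, 0.2787]
tool_rot: [0.747, 0.665, 0.003, -0.001]
force: [1.4, 0.9, -4.8]
opening: 0.0486
grip_force: 66.9
t: 8.47
tool_pos: [0.5389, -0.1174, 0.2771]
tool_rot: [0.75, 0.661, 0.001, -0.001]
force: [0.4, 0.6, -5.4]
opening: 0.0483
grip_force: 66.8
[ 0.53893495 -0.11741868  0.27707277] [[0.126, 0.992, 0.001], [0.992, -0.126, 0.003], [0.003, 0.0, -1.0]] [-0.34  0.43  0.71  1.71 -0.31  1.12  0.34]
screw_head []
lip [([403.0, 148.8], 0.79)]
end_stop [([429.5, 99.8], 0.87)]
anvil [([429.7, 134.3], 0.56)]
setting_block []
bracket [([414.9, 135.5], 0.82), ([431.2, 100.9], 0.34)]
```

View pics/w3.png

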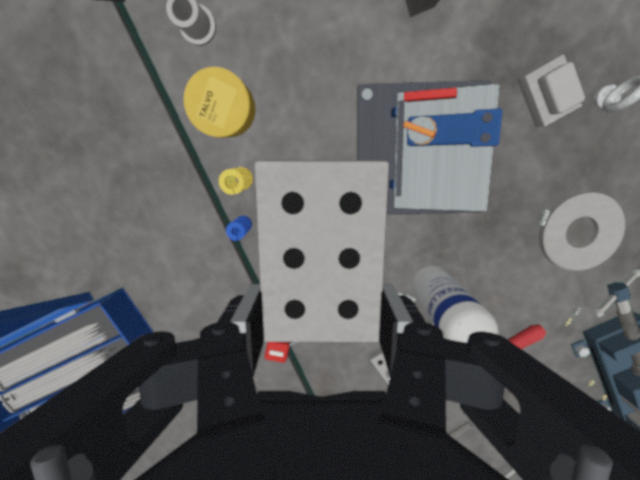

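```bash
cat > fit.py <<'E'
from h import *
c=dict(np.load("w3.npz"));w=cloud(c);f=c["frame"].astype(int)
m=np.zeros((480,640),bool);m[75:220,385:510]=1
g=m&(f.max(-1)-f.min(-1)<35)&(f.min(-1)>110)
p=w[g];p=p[~np.isnan(p[:,0])];p=p[p[:,2]>.02]
n0=np.array([-.368,.039,.929])
d=p@n0;h=np.histogram(d,100);d0=h[1][h[0].argmax()]
q=p[abs(d-d0)<.006]
for _ in range(4):
    c0=q.mean(0);n=np.linalg.svd(q-c0,full_matrices=False)[2][2];n*=np.sign(n[2]);q=p[abs((p-c0)@n)<.002]
print(len(q),"n",n,"tilt",np.degrees(np.arccos(n[2])))
q=q
yv=np.cross([0,0,1],-np.array([n[0],n[1],0]));yv/=np.linalg.norm(yv);xv=np.cross(yv,n)
s=np.stack([(q-c0)@xv,(q-c0)@yv],1)*1000
r=cv2.minAreaRect(s.astype(np.float32));print("rect",r,"yaw x",np.degrees(np.arctan2(xv[1],xv[0])))
print(np.percentile(s,[.3,1,50,99,99.7],axis=0).round(1).tolist())
for k,b in(("lower edge",0),):pass
# edge lines: per y bin the min/max x ; per x bin the min y
ys=np.arange(s[:,1].min()+10,s[:,1].max()-10,8)
print("xmin/xmax by y",[(round(y),round(np.percentile(s[abs(s[:,1]-y)<4,0],1),1),round(np.percentile(s[abs(s[:,1]-y)<4,0],99),1)) for y in ys])
xs=np.arange(s[:,0].min()+8,s[:,0].max()-5,8)
print("ymin/ymax by x",[(round(x),round(np.percentile(s[abs(s[:,0]-x)<4,1],1),1),round(np.percentile(s[abs(s[:,0]-x)<4,1],99),1)) for x in xs])
# red stop, orange tab
red=m&(f[...,0]>150)&(f[...,1]<60);org=m&(f[...,0]>190)&(f[...,1]>80)&(f[...,1]<180)&(f[...,2]<100)
for k,z in(("red",red),("org",org)):
    t=w[z];t=t[~np.isnan(t[:,0])];T=np.stack([(t-c0)@xv,(t-c0)@yv,(t-c0)@n],1)*1000
    T=T[T[:,2]>np.percentile(T[:,2],80)-4]
    print(k,len(T),np.percentile(T,[2,50,98],axis=0).round(1).tolist(),cv2.minAreaRect(T[:,:2].astype(np.float32)))
print("c0",c0,"height on plane of z=.05 ->")
np.savez("fr.npz",c0=c0,xv=xv,yv=yv,n=n)
E
python3 fit.py
```

```text
7455 n [-0.37203568  0.03638261  0.92750513] tilt 21.950809509554574
rect ((-5.03741455078125, 8.53109359741211), (122.06814575195312, 95.53113555908203), 89.956787109375) yaw x -5.585385965383248
[[-52.3, -51.9], [-49.8, -51.3], [2.1, -7.0], [41.8, 67.8], [42.4, 68.8]]
xmin/xmax by y [(-43, np.float64(-51.5), np.float64(41.6)), (-35, np.float64(-49.0), np.float64(41.9)), (-27, np.float64(-44.8), np.float64(41.7)), (-19, np.float64(-44.8), np.float64(41.5)), (-11, np.float64(-44.4), np.float64(41.8)), (-3, np.float64(-44.5), np.float64(41.9)), (5, np.float64(-45.4), np.float64(41.7)), (13, np.float64(-45.0), np.float64(41.0)), (21, np.float64(-45.3), np.float64(-42.1)), (29, np.float64(-50.2), np.float64(-41.5)), (37, np.float64(-52.6), np.float64(-42.7)), (45, np.float64(-45.1), np.float64(39.2)), (53, np.float64(-43.8), np.float64(41.9))]
ymin/ymax by x [(-45, np.float64(-51.2), np.float64(67.0)), (-37, np.float64(-51.3), np.float64(59.0)), (-29, np.float64(-51.5), np.float64(59.0)), (-21, np.float64(-51.3), np.float64(59.0)), (-13, np.float64(-51.0), np.float64(59.1)), (-5, np.float64(-51.8), np.float64(58.8)), (3, np.float64(-51.5), np.float64(64.2)), (11, np.float64(-51.0), np.float64(68.5)), (19, np.float64(-51.1), np.float64(68.5)), (27, np.float64(-51.4), np.float64(68.5)), (35, np.float64(-51.1), np.float64(68.6))]
red 56 [[-40.4, 59.8, 14.6], [-20.2, 60.4, 15.8], [1.6, 61.0, 17.3]] ((-19.74981689453125, 60.42039108276367), (1.3171530961990356, 43.05755615234375), 89.72257995605469)
org 131 [[-29.7, 23.3, 89.5], [-19.2, 27.7, 90.8], [-8.7, 32.7, 92.1]] ((-19.305404663085938, 27.856609344482422), (3.284590244293213, 24.06081199645996), 67.29154205322266)
c0 [ 0.67559639 -0.07708202  0.05811385] height on plane of z=.05 ->
```

```bash
cat >> h.py <<'E'
import os
if os.path.exists("fr.npz"):
    _f=np.load("fr.npz");XV,YV,N=_f["xv"],_f["yv"],_f["n"]
    O=_f["c0"]-.01904*XV+.02753*YV
    A=np.stack([XV,YV,N],1)
    def a2w(p): return O+A@(np.array(p)/1000)      # mm -> m
    def w2a(p): return (np.array(p)-O)@A*1000
E
python3 - <<'E'
from h import *
print("O",O,"head",a2w([0,0,92]))
o=robot.get_obs();M=R.from_quat(o["tool_rot"]).as_matrix()
c=dict(np.load("w3.npz"));w=cloud(c);p=(w[165:345,250:395].reshape(-1,3)-o["tool_pos"])@M*1000
d=p[:,2];d=d[~np.isnan(d)];h=np.histogram(d[(d>-60)&(d<30)],90);z=h[1][h[0].argmax()];q=p[abs(p[:,2]-z-.5)<2.5]
print("top z",z,cv2.minAreaRect(q[:,:2].astype(np.float32)),np.percentile(q,[1,50,99],axis=0).round(1).tolist())
c0=q.mean(0);print(np.linalg.svd(q-c0,full_matrices=False)[2][2])
T=tool(-N,XV)
for b in([0.2,-82,60],[0.2,-82,11]): go(a2w(b),T)
for k in("spray_can_2",):
    x=robot.capture("scene");m=robot.cut_out(x,k)[0]["mask"];t=cloud(x)[m];print(k,np.nanpercentile(t,[5,50,95],axis=0).round(3).tolist())
E
```

```text
O [ 0.66070001 -0.04796392  0.0509965 ] head [ 0.62647273 -0.04461672  0.13632697]
top z -16.894715152892424 ((20.43603515625, -0.26708221435546875), (73.87630462646484, 59.72820281982422), 0.3290987014770508) [[-14.8, -24.7, -18.1], [24.6, -0.4, -16.6], [56.9, 24.0, -14.9]]
[ 0.01230673  0.00223286 -0.99992178]
shift [ 0.0909 -0.0137 -0.1701] turn [ -2.61 -21.77   1.21] t 8.82 F [-0.9  0.5 -5. ]
shift [ 0.1091 -0.0155 -0.2156] turn [ -2.61 -21.77   1.21] t 8.82 F [-0.9  0.5 -5. ]
spray_can_2 [[0.643, -0.265, 0.005], [0.652, -0.252, 0.082], [0.677, -0.226, 0.147]]
```

```bash
python3 -m handwheel '[[0.03,-0.004,-0.03,-0.8,-6.8,0.4,0.03],[0.06,-0.008,-0.07,-1.6,-13.6,0.8,0.03],[0.091,-0.0117,-0.11,-2.4,-20,1.1,0.03],[0.091,-0.0117,-0.15,-2.6,-21.8,1.2,0.03],[0.091,-0.0117,-0.17,-2.6,-21.8,1.2,0.03],[0.091,-0.0117,-0.17,-2.6,-21.8,1.2,0.03],[0.091,-0.0117,-0.17,-2.6,-21.8,1.2,0.03]]'
python3 - <<'E'
from h import *
o=robot.get_obs();print(w2a(o["tool_pos"]),o["joint_pos"].round(2))
T=tool(-N,XV)
for b in([0.2,-80,20],[0.2,-80,9.3]): go(a2w(b),T)
E
```

```text
t: 9.5
tool_pos: [0.6285, -0.1262, 0.1023]
tool_rot: [0.728, 0.659, 0.126, 0.138]
force: [-0.3, -0.3, -4.4]
opening: 0.0482
grip_force: 66.9
[ -3.5256491  -80.97212909  56.75297551] [-0.04  0.56  0.26  2.06 -0.76  0.23  0.77]
shift [ 0.0172 -0.0007 -0.0327] turn [-0.13 -0.37  0.12] t 9.5 F [-0.3 -0.3 -4.4]
shift [ 0.0212 -0.0011 -0.0426] turn [-0.13 -0.37  0.12] t 9.5 F [-0.3 -0.3 -4.4]
```

```bash
python3 -m handwheel '[[0.008,-0.0007,-0.016,-0.1,-0.4,0,0.03],[0.0172,-0.0007,-0.0327,-0.1,-0.4,0,0.03],[0.0190,-0.0009,-0.037,-0.1,-0.4,0,0.03],[0.0205,-0.0011,-0.041,-0.1,-0.4,0,0.03],[0.0205,-0.0011,-0.041,-0.1,-0.4,0,0.03]]'
python3 - <<'E'
from h import *
o=robot.get_obs();print(w2a(o["tool_pos"]),o["joint_pos"].round(2))
T=tool(-N,XV)
for b in([0.2,-80,9.3],[0.2,-45,9.3]): go(a2w(b),T)
E
```

```text
t: 9.92
tool_pos: [0.6523, -0.1274, 0.0664]
tool_rot: [0.727, 0.659, 0.131, 0.144]
force: [0.2, 0.2, -5.0]
opening: 0.0484
grip_force: 66.8
[  5.15505596 -79.89953707  14.54014211] [-0.03  0.64  0.23  2.04 -1.05  0.17  1.06]
shift [-0.0026  0.0002 -0.0067] turn [0.08 0.49 0.06] t 9.92 F [ 0.2  0.2 -5. ]
shift [ 0.0008  0.035  -0.0067] turn [0.08 0.49 0.06] t 9.92 F [ 0.2  0.2 -5. ]
```

```bash
python3 -m handwheel '[[-0.002,0,-0.003,0.3,3,0,0.03],[-0.004,0,-0.005,0.3,3,0,0.03],[-0.005,0,-0.0067,0.3,3,0,0.03],[-0.005,0,-0.0067,0.3,3,0,0.03]]'
python3 - <<'E'
from h import *
o=robot.get_obs();print(w2a(o["tool_pos"]),o["joint_pos"].round(2),(A.T@R.from_quat(o["tool_rot"]).as_matrix()).round(3).tolist())
T=tool(-N,XV)
for b in([0.2,-80,9.3],[0.2,-45,9.3]): go(a2w(b),T)
E
```

```text
t: 10.25
tool_pos: [0.6481, -0.1278, 0.0605]
tool_rot: [0.73, 0.662, 0.114, 0.127]
force: [6.8, -0.7, -1.7]
opening: 0.0487
grip_force: 67.0
[ -0.87323948 -80.64702394  10.63315971] [-0.1   0.66  0.35  2.01 -1.    0.27  0.99] [[0.001, 0.999, -0.04], [1.0, -0.001, -0.002], [-0.002, -0.04, -0.999]]
shift [ 0.0015  0.0005 -0.0008] turn [-0.13 -2.28  0.08] t 10.25 F [ 6.8 -0.7 -1.7]
shift [ 0.005   0.0353 -0.0008] turn [-0.13 -2.28  0.08] t 10.25 F [ 6.8 -0.7 -1.7]
```

```bash
python3 -m handwheel '[[0.0012,0.005,-0.0005,0,0,0,0.03],[0.002,0.012,-0.0005,0,0,0,0.03],[0.003,0.020,-0.0005,0,0,0,0.03],[0.0036,0.0275,-0.0005,0,0,0,0.03],[0.0036,0.0275,-0.0005,0,0,0,0.03],[0.0036,0.0275,-0.0005,0,0,0,0.03]]'
python3 - <<'E'
from h import *
o=robot.get_obs();print(w2a(o["tool_pos"]),o["joint_pos"].round(2),(A.T@o["force"]).round(1))
E
```

```text
t: 10.75
tool_pos: [0.6513, -0.0993, 0.0595]
tool_rot: [0.73, 0.662, 0.114, 0.126]
force: [6.3, 1.2, -2.0]
opening: 0.0484
grip_force: 66.9
[ -0.82420985 -52.03150186   9.52235635] [-0.16  0.67  0.37  2.01 -1.01  0.27  0.94] [ 4.9  1.8 -4.2]
```

```bash
python3 -m handwheel '[[0,0,0,0,0,0,0.06],[0,0,0,0,0,0,0.07],[0,0,0,0,0,0,0.07],[0,0,0,0,0,0,0.07],[-0.006,0,0.015,0,0,0,0.07],[-0.015,-0.01,0.04,0,0,0,0.07],[-0.018,-0.03,0.045,0,0,0,0.0],[-0.018,-0.035,0.045,0,0,0,0.0],[-0.018,-0.035,0.045,0,0,0,0.0],[-0.018,-0.035,0.045,0,0,0,0.0]]'
python3 - <<'E'
from h import *
o=robot.get_obs();print(w2a(o["tool_pos"]),o["joint_pos"].round(2))
c=robot.capture("wrist");save(c,"w4")
w=cloud(c);d=robot.cut_out(c,"setting_block")
for x in d[:2]:
    p=(w[x["mask"]]-O)@A*1000;p=p[~np.isnan(p[:,0])];print(x["conf"],x["bbox"],np.percentile(p,[2,50,98],axis=0).round(1).tolist())
T=tool(-N,XV)
for b in([0,-84,9],): go(a2w(b),T)
E
```

```text
t: 11.58
tool_pos: [0.6317, -0.1347, 0.1029]
tool_rot: [0.731, 0.661, 0.113, 0.124]
force: [0.4, 0.9, -0.2]
opening: 0.022
grip_force: 0.0
[  0.44443563 -89.19503238  55.81099306] [-0.17  0.6   0.48  2.01 -0.92  0.38  0.93]
0.58 [269.7, 81.6, 373.1, 231.4] [[-25.1, -63.2, 23.3], [-2.2, -34.5, 24.6], [22.7, 3.2, 26.0]]
shift [ 0.0175  0.0026 -0.0432] turn [-0.29 -2.64  0.05] t 11.68 F [-0.8  0.2 -0.3]
```

View pics/w4.png

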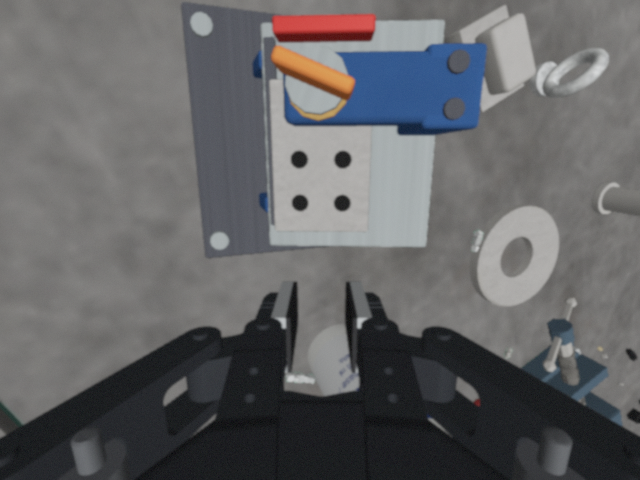

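```bash
python3 -m handwheel '[[0.008,0.0026,-0.02,0,0,0,0],[0.0165,0.0026,-0.0425,0,0,0,0],[0.0165,0.0026,-0.0425,0,0,0,0],[0.0165,0.0026,-0.0425,0,0,0,0],[0.0170,0.008,-0.0425,0,0,0,0],[0.0175,0.013,-0.0425,0,0,0,0],[0.018,0.018,-0.0425,0,0,0,0],[0.0185,0.022,-0.0425,0,0,0,0],[0.0188,0.026,-0.0425,0,0,0,0],[0.019,0.029,-0.0425,0,0,0,0],[0.019,0.029,-0.0425,0,0,0,0]]'
python3 - <<'E'
from h import *
o=robot.get_obs();print(w2a(o["tool_pos"]),o["joint_pos"].round(2),(A.T@o["force"]).round(1))
c=robot.capture("wrist")
w=cloud(c);d=robot.cut_out(c,"setting_block")
for x in d[:2]:
    p=(w[x["mask"]]-O)@A*1000;p=p[~np.isnan(p[:,0])];print(x["conf"],x["bbox"],np.percentile(p,[2,50,98],axis=0).round(1).tolist())
E
```

```text
t: 12.6
tool_pos: [0.6511, -0.1062, 0.0619]
tool_rot: [0.731, 0.661, 0.113, 0.126]
force: [-0.7, -2.3, 2.3]
opening: 0.0004
grip_force: 1.5
[  0.44387674 -58.90656971  11.54073586] [-0.16  0.67  0.39  2.01 -1.    0.28  0.95] [ 0.5 -2.4  2.3]
0.65 [247.7, 98.3, 386.2, 287.9] [[-25.1, -46.6, 23.3], [-2.0, -24.4, 24.6], [22.8, 25.9, 25.9]]
```

```bash
python3 -m handwheel '[[0.0002,0.002,0,0,0,0,0],[0.0004,0.0038,0,0,0,0,0],[0.0004,0.0042,0,0,0,0,0],[0.0004,0.0042,0,0,0,0,0]]'
python3 - <<'E'
from h import *
o=robot.get_obs();print(w2a(o["tool_pos"]),(A.T@o["force"]).round(1))
E
python3 -m handwheel '[[0.0001,0.001,0,0,0,0,0],[0.0001,0.001,0,0,0,0,0],[0.0001,0.001,0,0,0,0,0]]'
python3 - <<'E'
from h import *
o=robot.get_obs();print(w2a(o["tool_pos"]),(A.T@o["force"]).round(1))
c=robot.capture("wrist")
w=cloud(c);d=robot.cut_out(c,"setting_block")
for x in d[:2]:
    p=(w[x["mask"]]-O)@A*1000;p=p[~np.isnan(p[:,0])];print(x["conf"],x["bbox"],np.percentile(p,[2,50,98],axis=0).round(1).tolist())
m=w[...,2]>.1
E
```

```text
t: 13.03
tool_pos: [0.6514, -0.1033, 0.0616]
tool_rot: [0.731, 0.661, 0.112, 0.126]
force: [-1.9, -5.5, 4.2]
opening: -0.0002
grip_force: 2.8
[  0.36096583 -55.98274679  11.25070421] [ 0.3 -5.6  4.4]
t: 13.28
tool_pos: [0.6515, -0.1023, 0.0616]
tool_rot: [0.731, 0.661, 0.113, 0.126]
force: [-2.6, -5.8, 4.2]
opening: -0.0001
grip_force: 2.8
[  0.369307   -55.01944911  11.23380432] [-0.3 -6.   4.6]
0.94 [248.6, 95.5, 385.8, 289.0] [[-25.0, -42.9, 23.3], [-2.0, 12.2, 24.6], [22.8, 29.8, 25.9]]
0.32 [235.8, 74.0, 542.5, 336.9] [[-30.8, -72.5, -0.9], [30.3, 2.3, 59.4], [59.8, 39.1, 91.0]]
```

```bash
python3 -m handwheel '[[0.0001,0.001,0,0,0,0,0],[0.0001,0.001,0,0,0,0,0],[0,-0.003,0,0,0,0,0],[0,-0.015,0,0,0,0,0],[-0.015,-0.04,0.04,0,0,0,0.03],[-0.03,-0.06,0.08,0,0,0,0.06],[-0.05,-0.08,0.12,0,0,0,0.07],[-0.07,-0.10,0.16,0,0,0,0.07],[-0.10,-0.12,0.19,0,6,0,0.07],[-0.12,-0.12,0.19,0,12,0,0.07],[-0.12,-0.12,0.19,2,19,0,0.07],[-0.12,-0.12,0.19,2,19,0,0.07]]'
python3 - <<'E'
from h import *
o=robot.get_obs();M=R.from_quat(o["tool_rot"]).as_matrix();print(o["tool_pos"],M.round(3).tolist(),o["joint_pos"].round(2))
c=robot.capture("wrist");save(c,"w5");w=cloud(c)
a=robot.capture("scene");wa=cloud(a)
for cc,ww in((c,w),(a,wa)):
    f=cc["frame"].astype(int);p=ww
    s=(f[...,0]>130)&(f[...,1]<70)&(f[...,2]<70)&(np.hypot(p[...,0]-.465,p[...,1]+.255)<.06)&(p[...,2]>.06)
    t=p[s];print(len(t),np.percentile(t,[2,50,98],axis=0).round(4).tolist() if len(t) else "")
    t=t[t[:,2]>.098] if len(t) else t
    if len(t)>20: print("top",cv2.minAreaRect((t[:,:2]*1000).astype(np.float32)))
    s=(p[...,2]>.044)&(p[...,2]<.054)&(np.hypot(p[...,0]-.465,p[...,1]+.255)<.055);t=p[s]
    if len(t)>20: print("stand",len(t),cv2.minAreaRect((t[:,:2]*1000).astype(np.float32)))
E
```

```text
t: 14.38
tool_pos: [0.5323, -0.2205, 0.2528]
tool_rot: [0.741, 0.672, 0.0, -0.001]
force: [0.2, 1.9, -0.6]
opening: 0.0702
grip_force: 0.0
[ 0.53226917 -0.2205068   0.25283371] [[0.097, 0.995, -0.001], [0.995, -0.097, 0.003], [0.003, -0.002, -1.0]] [-0.22  0.54  0.86  1.69 -0.45  1.12  0.68]
253 [[0.4626, -0.2619, 0.1024], [0.4774, -0.2494, 0.1056], [0.4863, -0.2371, 0.107]]
top ((473.9000549316406, -249.9561309814453), (22.869667053222656, 22.799793243408203), 71.02315521240234)
stand 890 ((474.68511962890625, -250.41525268554688), (58.19373321533203, 58.33362579345703), 17.255422592163086)
426 [[0.4579, -0.2652, 0.0613], [0.4653, -0.2594, 0.087], [0.4799, -0.2399, 0.1049]]
top ((471.0618896484375, -251.52444458007812), (26.224010467529297, 22.354965209960938), 71.55461120605469)
stand 340 ((472.02593994140625, -251.7940216064453), (59.87643051147461, 58.64695358276367), 18.49003791809082)
```

View pics/w5.png

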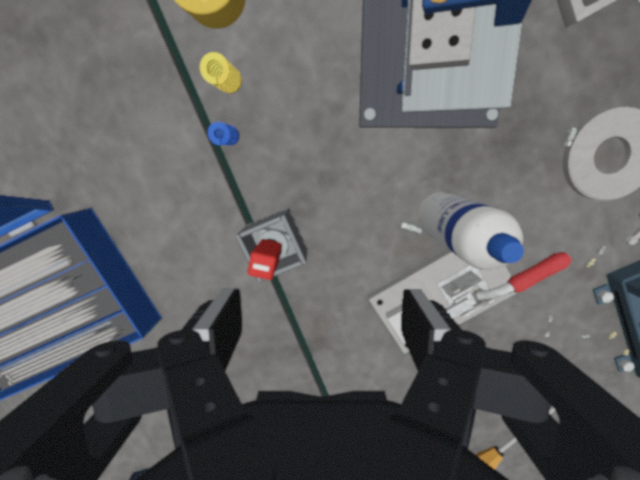

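```bash
python3 - <<'E'
from h import *
c=robot.capture("wrist");w=cloud(c);f=c["frame"].astype(int)
s=(f.min(-1)>170)&(np.hypot(w[...,0]-.474,w[...,1]+.25)<.013)&(w[...,2]>.098);p=w[s]
print(len(p),cv2.minAreaRect((p[:,:2]*1000).astype(np.float32)))
a=np.radians(71);y=[np.cos(a),np.sin(a),0]
go((.4737,-.2502,.14),tool([0,0,-1],y))
E
python3 -m handwheel '[[-0.0586,-0.0297,0,0,0,38,0.07],[-0.0586,-0.0297,0,0,0,76.6,0.07],[-0.0586,-0.0297,0,0,0,76.6,0.07],[-0.0586,-0.0297,0,0,0,76.6,0.07],[-0.0586,-0.0297,0,0,0,76.6,0.07],[-0.0586,-0.0297,0,0,0,76.6,0.07],[-0.0586,-0.0297,-0.03,0,0,76.6,0.07],[-0.0586,-0.0297,-0.07,0,0,76.6,0.07],[-0.0586,-0.0297,-0.11,0,0,76.6,0.07],[-0.0586,-0.0297,-0.11,0,0,76.6,0.07],[-0.0586,-0.0297,-0.11,0,0,76.6,0.07],[-0.0586,-0.0297,-0.11,0,0,76.6,0.07]]'
python3 - <<'E'
from h import *
o=robot.get_obs();print(o["joint_pos"].round(2))
a=np.radians(71);y=[np.cos(a),np.sin(a),0]
go((.4737,-.2502,.062),tool([0,0,-1],y))
E
```

```text
67 ((473.38446044921875, -250.49136352539062), (4.275938034057617, 13.813584327697754), 71.66920471191406)
shift [-0.0582 -0.0297 -0.1097] turn [-0.28  0.29 76.65] t 14.53 F [-0.2  0.1 -1.5]
t: 15.53
tool_pos: [0.4718, -0.2498, 0.1399]
tool_rot: [0.164, 0.986, 0.003, -0.0]
force: [-0.2, -0.3, -0.3]
opening: 0.0702
grip_force: 0.0
[ 0.13  0.51  0.41  1.93 -0.29  0.76  1.95]
shift [ 0.0019 -0.0004 -0.0779] turn [-0.32  0.03 -0.14] t 15.53 F [-0.2 -0.3 -0.3]
```

```bash
python3 -m handwheel '[[0.001,-0.0004,-0.03,-0.3,0,0,0.06],[0.0019,-0.0004,-0.06,-0.3,0,0,0.06],[0.0019,-0.0004,-0.078,-0.3,0,0,0.06],[0.0019,-0.0004,-0.078,-0.3,0,0,0.06],[0.0019,-0.0004,-0.078,-0.3,0,0,0.01],[0.0019,-0.0004,-0.078,-0.3,0,0,0.01],[0.0019,-0.0004,-0.078,-0.3,0,0,0.01],[0.0019,-0.0004,-0.078,-0.3,0,0,0.01],[0.0019,-0.0004,-0.078,-0.3,0,0,0.01],[0.0019,-0.0004,-0.078,-0.3,0,0,0.01],[0.0019,-0.0004,-0.078,-0.3,0,0,0.01]]'
python3 -c "
from h import *
o=robot.get_obs();print(o['tool_pos'],R.from_quat(o['tool_rot']).as_matrix().round(3).tolist())"
python3 -m handwheel '[[0,0,0.03,0,0,0,0.01],[0,0,0.07,0,0,0,0.01],[0,0,0.11,0,0,0,0.01],[0,0,0.15,0,0,0,0.01],[0,0,0.19,0,0,0,0.01],[0,0,0.19,0,0,0,0.01],[0,0,0.19,0,0,0,0.01]]'
python3 - <<'E'
from h import *
for n in("scene","side"):
    c=robot.capture(n);w=cloud(c)
    if n=="scene": save(c,"s3",(330,180,490,330),4)
    for x in robot.cut_out(c,"fork_driver")[:2]: print(n,x["conf"],x["bbox"],np.nanpercentile(w[x["mask"]],[2,50,98],axis=0).round(3).tolist())
o=robot.get_obs();print(o["tool_pos"],o["joint_pos"].round(2))
t=np.radians(-22.7)
tab=np.cos(t)*XV+np.sin(t)*YV; yc=np.cross(N,tab)   # closing axis perpendicular to tab
print("tab",tab,"yc",yc)
T=tool(-N,yc)
for b in([0,0,91+25+57],[0,0,91+8+57]): print(a2w(b));go(a2w(b),T)
E
```

```text
t: 16.45
tool_pos: [0.4755, -0.2516, 0.0646]
tool_rot: [0.166, 0.986, -0.0, 0.002]
force: [-1.3, 0.6, 8.4]
opening: 0.0232
grip_force: 58.9
[ 0.47545253 -0.25155264  0.06455835] [[-0.945, 0.328, 0.003], [0.328, 0.945, -0.001], [-0.003, -0.0, -1.0]]
t: 17.03
tool_pos: [0.4757, -0.2516, 0.2559]
tool_rot: [0.166, 0.986, -0.0, 0.003]
force: [-0.1, 0.0, -2.6]
opening: 0.0234
grip_force: 59.7
scene 0.82 [403.0, 204.3, 426.3, 268.7] [[0.455, -0.268, 0.198], [0.464, -0.258, 0.222], [0.484, -0.238, 0.295]]
side 0.75 [339.1, 123.2, 353.2, 163.8] [[0.456, -0.562, 0.138], [0.469, -0.242, 0.222], [0.493, -0.232, 0.292]]
[ 0.47399331 -0.25051731  0.25183982] [ 0.06  0.38  0.49  1.78 -0.21  1.03  1.86]
tab [ 0.81403649 -0.46735432  0.34485436] yc [0.44602023 0.88332115 0.14425571]
[ 0.59633784 -0.04166973  0.21145489]
shift [ 0.1223  0.2088 -0.0404] turn [ -0.42 -22.07  -9.08] t 17.23 F [ 0.2  0.7 -2.1]
[ 0.60266244 -0.04228823  0.1956873 ]
shift [ 0.1287  0.2082 -0.0562] turn [ -0.42 -22.07  -9.08] t 17.23 F [ 0.2  0.7 -2.1]
```

View pics/s3.png

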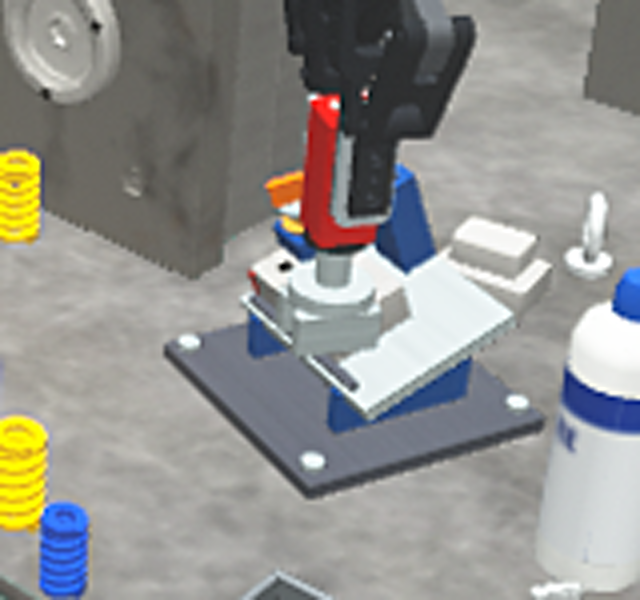

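```bash
python3 -m handwheel '[[0.02,0.035,0.01,0,-4,-1.5,0.01],[0.04,0.07,0.01,0,-8,-3,0.01],[0.06,0.105,0.01,0,-12,-4.5,0.01],[0.08,0.14,0,-0.2,-16,-6,0.01],[0.1,0.175,-0.01,-0.3,-20,-7.5,0.01],[0.12,0.208,-0.03,-0.4,-22,-9,0.01],[0.122,0.208,-0.038,-0.4,-22,-9,0.01],[0.122,0.208,-0.038,-0.4,-22,-9,0.01],[0.122,0.208,-0.038,-0.4,-22,-9,0.01]]'
cat > chk.py <<'E'
from h import *
import sys
def st(ang,off=0):
    o=robot.get_obs();M=A.T@R.from_quat(o["tool_rot"]).as_matrix();p=w2a(o["tool_pos"])
    print("A pos",p.round(1),"fork end",(p+M@[2.3*off,0,59]).round(1),"slot ang",np.degrees(np.arctan2(-M[1,0],-M[0,0])).round(1),"tilt",M[:,2].round(3),"j",o["joint_pos"].round(2),"F",(A.T@o["force"]).round(1),"tau",(A.T@o["torque"]).round(2),"t",round(o["t"],2))
if __name__=="__main__": st(0)
E
python3 - <<'E'
from h import *
from chk import st
st(0)
t=np.radians(-22.7);yc=np.cross(N,np.cos(t)*XV+np.sin(t)*YV);T=tool(-N,yc)
for b in([0,0,158],[0,0,138]): go(a2w(b),T)
c=robot.capture("side");save(c,"d3",(215,130,315,280),4)
c=robot.capture("scene");save(c,"s4",(350,150,470,310),4)
E
```

```text
t: 17.98
tool_pos: [0.5957, -0.0433, 0.2134]
tool_rot: [0.239, 0.952, 0.027, 0.187]
force: [0.5, -0.7, -1.3]
opening: 0.0233
grip_force: 59.7
A pos [  0.3  -1.7 175. ] fork end [ 1.00e-01 -1.80e+00  1.16e+02] slot ang -22.6 tilt [-0.003 -0.002 -1.   ] j [-0.37  0.35  0.45  2.05 -0.3   0.41  1.36] F [ 0.  -0.7 -1.4] tau [-0.06  0.46  0.02] t 17.98
shift [ 0.0062  0.0011 -0.0159] turn [ 0.11 -0.18 -0.09] t 17.98 F [ 0.5 -0.7 -1.3]
shift [ 0.0137  0.0003 -0.0344] turn [ 0.11 -0.18 -0.09] t 17.98 F [ 0.5 -0.7 -1.3]
```

```bash
python3 - <<'E'
from h import *
t=np.radians(-22.7);S=np.array([[np.cos(t),np.sin(t)],[-np.sin(t),np.cos(t)]])
for n in("scene","side"):
    c=robot.capture(n);w=cloud(c);p=(w.reshape(-1,3)-O)@A*1000;f=c["frame"].reshape(-1,3).astype(int)
    i=(np.hypot(p[:,0],p[:,1])<26);p=p[i];f=f[i]
    s=p[:,:2]@S.T
    for k,lo,hi in(("head",78,89),("fork",120,132),("handle",165,205)):
        j=(p[:,2]>lo)&(p[:,2]<hi)
        if k=="head": j&=(f[:,0]>180)&(f[:,2]<110)
        if k=="handle": j&=(f[:,0]>110)&(f[:,1]<70)
        if j.sum()>5: print(n,k,j.sum(),"along/cross",np.percentile(s[j],[5,50,95],axis=0).round(1).tolist())
    for lo in range(108,140,4): print(lo,((p[:,2]>lo)&(p[:,2]<lo+4)).sum(),end=" ")
    print()
E
```

```text
scene head 57 along/cross [[-12.6, -5.8], [-1.5, -2.7], [9.0, 0.1]]
scene fork 78 along/cross [[-15.8, -18.9], [0.6, -16.1], [15.0, -13.9]]
scene handle 37 along/cross [[-11.8, -17.2], [-6.0, -15.0], [8.9, -12.3]]
108 0 112 3 116 24 120 19 124 33 128 26 132 30 136 35 
side head 38 along/cross [[-11.2, -0.4], [0.8, 2.1], [10.9, 4.7]]
side fork 79 along/cross [[-14.2, -10.9], [-3.7, 9.7], [17.5, 12.6]]
side handle 107 along/cross [[-10.4, -10.0], [-8.2, 2.5], [3.0, 10.4]]
108 0 112 1 116 12 120 27 124 23 128 29 132 25 136 22
```

```bash
python3 - <<'E'
from h import *
t=np.radians(-22.7);yc=np.cross(N,np.cos(t)*XV+np.sin(t)*YV);T=tool(-N,yc)
for b in([1.2,0.4,155],[1.2,.4,139]): go(a2w(b),T)
E
```

```text
shift [ 0.0076  0.0029 -0.0204] turn [0.07 0.07 0.09] t 18.18 F [ 0.   0.1 -1. ]
shift [ 0.0135  0.0023 -0.0353] turn [0.07 0.07 0.09] t 18.18 F [ 0.   0.1 -1. ]
```

```bash
python3 -m handwheel '[[0.004,0.002,-0.010,0,0,0,0.01],[0.0076,0.0029,-0.0204,0,0,0,0.01],[0.0076,0.0029,-0.0204,0,0,0,0.01],[0.0090,0.0027,-0.024,0,0,0,0.01],[0.0105,0.0026,-0.0278,0,0,0,0.01],[0.012,0.0024,-0.0315,0,0,0,0.01],[0.012,0.0024,-0.0315,0,0,0,0.01],[0.012,0.0024,-0.0315,0,0,0,0.01]]'
python3 chk.py
```

```text
t: 18.85
tool_pos: [0.6086, -0.0408, 0.1833]
tool_rot: [0.239, 0.952, 0.028, 0.189]
force: [0.8, -0.3, -0.9]
opening: 0.0237
grip_force: 59.8
A pos [  0.7   2.  142.3] fork end [ 0.8  2.  83.3] slot ang -22.6 tilt [ 0.    -0.001 -1.   ] j [-0.32  0.4   0.39  2.06 -0.35  0.34  1.39] F [ 0.4 -0.3 -1.1] tau [-0.05  0.5   0.01] t 18.85
```

```bash
python3 -m handwheel '[[0.0008,-0.0006,-0.002,0,0,0,0.01],[0.0017,-0.0010,-0.0045,0,0,0,0.01],[0.0017,-0.0010,-0.0045,0,0,0,0.01],[0.0017,-0.0010,-0.0045,0,0,0,0.01]]'
python3 chk.py
python3 - <<'E'
from h import *
t=np.radians(-22.7);S=np.array([[np.cos(t),np.sin(t)],[-np.sin(t),np.cos(t)]])
for n in("scene","side"):
    c=robot.capture(n);w=cloud(c);p=(w.reshape(-1,3)-O)@A*1000
    i=(np.hypot(p[:,0],p[:,1])<26);p=p[i];s=p[:,:2]@S.T;j=(p[:,2]>82)&(p[:,2]<94)
    print(n,j.sum(),np.percentile(s[j],[5,50,95],axis=0).round(1).tolist())
    if n=="side": save(c,"d4",(235,150,300,260),5)
E
echo
```

```text
t: 19.18
tool_pos: [0.6103, -0.0417, 0.1789]
tool_rot: [0.239, 0.952, 0.028, 0.189]
force: [-0.6, 0.2, -1.5]
opening: 0.0236
grip_force: 59.8
A pos [  0.7   1.3 137.6] fork end [ 0.8  1.3 78.6] slot ang -22.6 tilt [ 0.001 -0.001 -1.   ] j [-0.31  0.41  0.37  2.06 -0.35  0.33  1.4 ] F [-1.1  0.1 -1.1] tau [-0.01  0.54 -0.03] t 19.18
scene 79 [[-18.9, -15.0], [-2.0, -12.2], [12.7, -8.7]]
side 79 [[-17.2, -6.7], [-8.1, 12.7], [15.0, 16.0]]
```

View pics/d4.png

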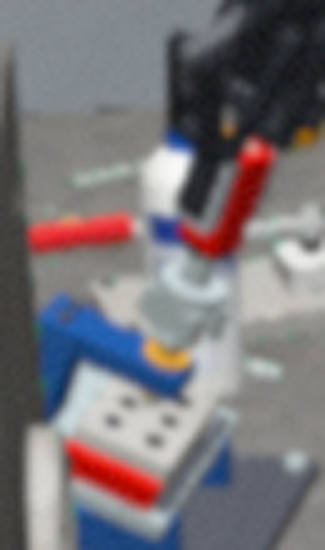

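```bash
python3 -m handwheel '[[0.0001,-0.0001,0.0000,2.6,-0.26,-6.49,0.01],[0.0003,-0.0003,-0.0001,5.21,-0.51,-12.99,0.01],[0.0005,-0.0005,-0.0005,7.81,-0.77,-19.48,0.01],[0.0007,-0.0007,-0.0009,10.42,-1.02,-25.97,0.01],[0.0009,-0.0009,-0.0012,13.02,-1.28,-32.46,0.01],[0.0011,-0.0011,-0.0016,15.63,-1.53,-38.96,0.01],[0.0013,-0.0014,-0.0019,18.23,-1.79,-45.45,0.01],[0.0015,-0.0016,-0.0022,20.83,-2.04,-51.94,0.01],[0.0017,-0.0018,-0.0025,23.44,-2.3,-58.43,0.01],[0.0018,-0.0020,-0.0029,26.04,-2.55,-64.92,0.01],[0.0019,-0.0022,-0.0032,28.64,-2.8,-71.4,0.01],[0.0021,-0.0025,-0.0035,31.25,-3.06,-77.9,0.01]]'
python3 chk.py
```

```text
t: 20.28
tool_pos: [0.6108, -0.0437, 0.1747]
tool_rot: [0.817, 0.545, 0.146, 0.12]
force: [-5.4, 1.1, -1.0]
opening: 0.0235
grip_force: 60.2
A pos [ -0.2  -0.7 133.5] fork end [-0.4 -0.6 74.5] slot ang -106.9 tilt [-0.003  0.    -1.   ] j [-0.54  0.5   0.75  2.07 -0.85  0.44  0.43] F [-5.4  0.6  1.2] tau [0.09 1.97 0.06] t 20.28
```

```bash
python3 -m handwheel '[[-0.0008,0.0004,-0.0007,2.6,-0.26,-6.49,0.01],[-0.0010,0.0005,-0.0014,5.21,-0.51,-12.99,0.01],[-0.0009,0.0005,-0.0017,7.81,-0.77,-19.48,0.01],[-0.0007,0.0005,-0.0020,10.42,-1.02,-25.97,0.01],[-0.0006,0.0005,-0.0024,13.02,-1.28,-32.46,0.01],[-0.0004,0.0005,-0.0028,15.63,-1.53,-38.96,0.01],[-0.0003,0.0005,-0.0031,18.23,-1.79,-45.45,0.01],[-0.0001,0.0005,-0.0035,20.83,-2.04,-51.94,0.01],[0,0.0004,-0.0038,23.44,-2.3,-58.43,0.01],[0.0002,0.0004,-0.0042,26.04,-2.55,-64.92,0.01],[0.0003,0.0004,-0.0045,28.64,-2.8,-71.4,0.01],[0.0004,0.0004,-0.0049,31.25,-3.06,-77.9,0.01]]'
python3 chk.py
```

```text
t: 21.28
tool_pos: [0.6121, -0.0425, 0.1701]
tool_rot: [0.972, -0.14, 0.189, -0.01]
force: [-2.8, 2.8, -1.0]
opening: 0.0238
grip_force: 60.0
A pos [ -0.8   0.7 128.7] fork end [-1.   0.8 69.7] slot ang 169.1 tilt [-0.003  0.002 -1.   ] j [-0.64  0.57  0.94  2.07 -1.07  0.54 -0.84] F [-3.2  2.5  0.2] tau [0.6  1.2  0.05] t 21.28
```

```bash
python3 -m handwheel '[[0.0001,0,-0.0003,2.6,-0.26,-6.49,0.01],[0.0003,0,-0.0007,5.21,-0.51,-12.99,0.01],[0.0003,0,-0.0009,6.33,-0.62,-15.8,0.01],[0.0003,0,-0.0009,6.33,-0.62,-15.8,0.01],[0.0003,0,-0.0009,6.33,-0.62,-15.8,0.01]]'
python3 chk.py
python3 - <<'E'
from h import *
for n in("scene","side","wrist"):
    c=robot.capture(n);w=cloud(c);p=(w.reshape(-1,3)-O)@A*1000
    f=c["frame"].reshape(-1,3).astype(int);j=(np.hypot(p[:,0],p[:,1])<18)&(p[:,2]>58)&(p[:,2]<95)&(f[:,0]>180)&(f[:,1]>70)&(f[:,1]<170)&(f[:,2]<100)
    if j.sum()>3: print(n,j.sum(),np.percentile(p[j],[5,50,95],axis=0).round(1).tolist())
E
```

```text
t: 21.7
tool_pos: [0.6132, -0.0429, 0.1696]
tool_rot: [0.941, -0.279, 0.186, -0.037]
force: [0.3, 2.5, -2.1]
opening: 0.0235
grip_force: 59.9
A pos [  0.    0.4 127.9] fork end [-0.   0.5 68.9] slot ang 152.5 tilt [-0.001  0.002 -1.   ] j [-0.64  0.58  0.94  2.07 -1.07  0.53 -1.12] F [-0.7  2.5 -1.9] tau [0.76 0.63 0.06] t 21.7
```

```bash
python3 -m handwheel '[[0,0,0,-1.5,0.15,3.7,0.01],[0,0,0,-2.2,0.2,5.6,0.01],[-0.004,0.0004,0.01,-2.2,0.2,5.6,0.01],[-0.0112,0.001,0.028,-2.2,0.2,5.6,0.01],[-0.02,-0.02,0.055,-2.2,0.2,5.6,0.01],[-0.05,-0.05,0.09,-2.2,0.2,5.6,0.01],[-0.05,-0.08,0.09,-2.2,0.2,5.6,0.01],[-0.05,-0.08,0.09,-2.2,0.2,5.6,0.01]]'
python3 chk.py
python3 - <<'E'
from h import *
for n in("scene","side","wrist"):
    c=robot.capture(n);w=cloud(c);p=(w.reshape(-1,3)-O)@A*1000
    f=c["frame"].reshape(-1,3).astype(int);j=(np.hypot(p[:,0],p[:,1])<20)&(p[:,2]>58)&(p[:,2]<95)&(f[:,0]>180)&(f[:,1]>70)&(f[:,1]<170)&(f[:,2]<100)
    if j.sum()>3:
        q=p[j];print(n,j.sum(),np.percentile(q,[5,50,98],axis=0).round(1).tolist());q=q[q[:,2]>np.percentile(q[:,2],95)-4]
        print(cv2.minAreaRect(q[:,:2].astype(np.float32)))
    for x in robot.cut_out(c,"setting_block")[:2]:
        p=(w[x["mask"]]-O)@A*1000;p=p[~np.isnan(p[:,0])];print("blk",n,x["conf"],np.percentile(p,[2,50,98],axis=0).round(1).tolist())
E
```

```text
t: 22.52
tool_pos: [0.5621, -0.1325, 0.2639]
tool_rot: [0.953, -0.234, 0.192, -0.025]
force: [-0.2, -1.9, -1.2]
opening: 0.0234
grip_force: 59.7
A pos [ -3.8 -93.7 231.1] fork end [ -3.4 -94.  172.1] slot ang 158.0 tilt [ 0.007 -0.006 -1.   ] j [-0.63  0.41  1.13  2.03 -0.8   0.69 -1.08] F [-0.4 -1.9 -1.1] tau [-0.08  0.5  -0.01] t 22.52
scene 67 [[-14.1, -6.2, 65.3], [-4.0, -2.1, 71.5], [8.3, 2.5, 79.9]]
((-3.753174304962158, -2.903409481048584), (4.684286117553711, 24.25187110900879), 71.6532974243164)
blk scene 0.93 [[-321.4, 364.4, 58.9], [-294.1, 385.8, 83.9], [-270.5, 437.9, 96.1]]
blk scene 0.72 [[-28.6, -45.4, -1.6], [-8.9, -23.8, 21.4], [33.1, 27.2, 25.2]]
side 48 [[-9.8, -3.1, 66.9], [0.5, 1.7, 73.6], [11.3, 7.1, 81.7]]
((-0.571681022644043, 2.6876471042633057), (4.104114532470703, 18.649614334106445), 71.08595275878906)
blk side 0.8 [[-24.6, -36.9, 12.3], [-5.2, 11.1, 23.9], [24.4, 32.6, 26.5]]
blk side 0.74 [[-316.1, 371.9, 65.3], [-290.7, 420.5, 86.9], [-267.2, 444.6, 97.5]]
wrist 94 [[-10.4, -4.0, 79.9], [0.2, -0.5, 81.5], [11.3, 3.4, 82.6]]
((-0.31610870361328125, -0.440584659576416), (3.4844298362731934, 24.433475494384766), 73.83865356445312)
blk wrist 0.56 [[-25.7, -43.7, 6.0], [-1.0, -24.2, 24.6], [23.2, 29.6, 26.2]]
```

```bash
python3 - <<'E'
from h import *
o=robot.get_obs();M=R.from_quat(o["tool_rot"]).as_matrix();print(M.round(2).tolist())
a=np.radians(17.3);x=np.array([np.cos(a),np.sin(a),0]);y=np.cross([0,0,-1],x)
go((.4728,-.2508,.18),tool([0,0,-1],y))
E
```

```text
[[0.82, -0.43, 0.37], [-0.45, -0.89, -0.04], [0.35, -0.14, -0.93]]
shift [-0.0905 -0.1278 -0.0791] turn [-6.48 21.46 43.86] t 22.82 F [ 0.8 -0.  -1.7]
```

```bash
python3 -m handwheel '[[-0.02,-0.03,0,-0.9,3,6,0.01],[-0.04,-0.06,0,-1.8,6,12,0.01],[-0.06,-0.09,0,-2.8,9,18,0.01],[-0.08,-0.12,-0.02,-3.7,12,25,0.01],[-0.0905,-0.1278,-0.05,-4.6,15,31,0.01],[-0.0905,-0.1278,-0.079,-5.6,18.5,38,0.01],[-0.0905,-0.1278,-0.079,-6.5,21.5,43.9,0.01],[-0.0905,-0.1278,-0.079,-6.5,21.5,43.9,0.01],[-0.0905,-0.1278,-0.079,-6.5,21.5,43.9,0.01]]'
python3 - <<'E'
from h import *
a=np.radians(17.3);x=np.array([np.cos(a),np.sin(a),0]);y=np.cross([0,0,-1],x)
go((.4728,-.2508,.066),tool([0,0,-1],y));o=robot.get_obs();print(o["joint_pos"].round(2))
for n in("scene","side"):
    c=robot.capture(n);w=cloud(c);p=w.reshape(-1,3);f=c["frame"].reshape(-1,3).astype(int)
    i=(np.hypot(p[:,0]-.474,p[:,1]+.25)<.03);
    j=i&(p[:,2]>.12)&(p[:,2]<.136);print(n,"fork",j.sum(),np.percentile(p[j],[3,50,97],axis=0).round(4).tolist(),"zmin",np.sort(p[i&(p[:,2]>.07)][:,2])[:6].round(3))
E
```

```text
t: 23.57
tool_pos: [0.4736, -0.2512, 0.18]
tool_rot: [0.989, 0.15, 0.0, 0.0]
force: [-1.1, 0.6, -1.0]
opening: 0.0231
grip_force: 59.8
shift [-0.0008  0.0004 -0.114 ] turn [0.02 0.01 0.07] t 23.57 F [-1.1  0.6 -1. ]
[-0.13  0.56  0.84  1.89 -0.52  0.92 -0.32]
scene fork 163 [[0.4545, -0.2685, 0.121], [0.463, -0.2614, 0.1279], [0.4911, -0.2453, 0.1355]] zmin [0.119 0.12  0.12  0.12  0.12  0.12 ]
side fork 62 [[0.4578, -0.2514, 0.1229], [0.4761, -0.241, 0.13], [0.4935, -0.234, 0.1354]] zmin [0.122 0.123 0.123 0.124 0.124 0.124]
```

```bash
python3 -m handwheel '[[0,0,-0.03,0,0,0,0.01],[0,0,-0.06,0,0,0,0.01],[0,0,-0.09,0,0,0,0.01],[0,0,-0.105,0,0,0,0.01],[0,0,-0.113,0,0,0,0.01],[0,0,-0.114,0,0,0,0.01],[0,0,-0.114,0,0,0,0.03],[0,0,-0.114,0,0,0,0.05],[0,0,-0.114,0,0,0,0.07],[0,0,-0.114,0,0,0,0.07],[0,0,-0.09,0,0,0,0.07],[0,0,-0.05,0,0,0,0.07]]'
python3 -m handwheel '[[0,0,0.04,0,0,0,0.07],[0,0,0.08,0,0,0,0.07],[0,0,0.12,0,0,0,0.07],[0,0,0.12,0,0,0,0.07]]'
python3 - <<'E'
from h import *
o=robot.get_obs();print(o["tool_pos"],o["joint_pos"].round(2))
for n in("wrist","scene"):
    c=robot.capture(n);w=cloud(c);p=w;f=c["frame"].astype(int)
    s=(f[...,0]>130)&(f[...,1]<70)&(f[...,2]<70)&(np.hypot(p[...,0]-.474,p[...,1]+.25)<.06)&(p[...,2]>.05)
    t=p[s];print(n,len(t),np.percentile(t,[2,50,98],axis=0).round(4).tolist() if len(t) else "")
# tilted grasp for the draw: tool leans to -y by 20 deg about anvil x
a=np.radians(20);T=tool(-np.cos(a)*N+np.sin(a)*YV,XV)
for b in([0,-32-50*np.sin(a),60],[0,-32,9]): print(a2w(b));go(a2w(b),T)
E
```

```text
t: 24.67
tool_pos: [0.4712, -0.2504, 0.1294]
tool_rot: [0.989, 0.15, -0.002, -0.001]
force: [0.5, 0.5, 0.2]
opening: 0.0702
grip_force: 0.0
t: 25.0
tool_pos: [0.4746, -0.2544, 0.2582]
tool_rot: [0.989, 0.15, 0.005, 0.003]
force: [-0.4, 0.0, -0.8]
opening: 0.07
grip_force: 0.0
[ 0.47462712 -0.25440812  0.25817329] [-0.19  0.48  0.92  1.79 -0.43  1.08 -0.39]
wrist 118 [[0.4629, -0.264, 0.1031], [0.4815, -0.2515, 0.105], [0.4866, -0.2391, 0.1068]]
scene 509 [[0.4586, -0.266, 0.054], [0.4643, -0.2595, 0.0839], [0.4825, -0.2435, 0.1046]]
[ 0.63359891 -0.09464885  0.10664681]
shift [ 0.1602  0.1573 -0.1461] turn [  1.59 -31.    69.41] t 25.1 F [-1.   0.7 -0.8]
[ 0.65423716 -0.07948455  0.05934405]
shift [ 0.1808  0.1725 -0.1934] turn [  1.59 -31.    69.41] t 25.1 F [-1.   0.7 -0.8]
```

```bash
cat > tgt.py <<'E'
from h import *
a=np.radians(12);b=np.radians(2)
n2=np.cos(b)*N+np.sin(b)*XV; x2=np.cos(b)*XV-np.sin(b)*N
T=tool(-np.cos(a)*n2+np.sin(a)*YV,x2)
if __name__=="__main__":
    for q in([0,-55,110],[0,-47,59],[0,-37,10]): print(a2w(q).round(3));go(a2w(q),T)
    o=robot.get_obs();print(w2a(o["tool_pos"]),o["joint_pos"].round(2),(A.T@o["force"]).round(1))
E
python3 tgt.py
```

```text
[ 0.614 -0.099  0.153]
shift [ 0.141   0.1533 -0.0997] turn [ -3.66 -24.1   68.25] t 25.1 F [-1.   0.7 -0.8]
[ 0.634 -0.093  0.106]
shift [ 0.1608  0.1594 -0.147 ] turn [ -3.66 -24.1   68.25] t 25.1 F [-1.   0.7 -0.8]
[ 0.653 -0.084  0.06 ]
shift [ 0.18    0.1675 -0.1925] turn [ -3.66 -24.1   68.25] t 25.1 F [-1.   0.7 -0.8]
[ -79.05583005 -221.26985465  249.37201548] [-0.19  0.48  0.92  1.8  -0.43  1.08 -0.39] [-1.3  0.6 -0.4]
```

```bash
python3 -m handwheel '[[0.01,0.03,0,-0.4,-2.4,6.8,0.07],[0.03,0.06,0,-0.7,-4.8,13.6,0.07],[0.05,0.09,0,-1.1,-7.2,20.5,0.07],[0.08,0.12,0,-1.5,-9.6,27.3,0.07],[0.11,0.1533,0,-1.8,-12,34,0.07],[0.13,0.1533,-0.02,-2.2,-14.4,41,0.07],[0.141,0.1533,-0.05,-2.6,-17,48,0.07],[0.141,0.1533,-0.08,-2.9,-19.3,55,0.07],[0.141,0.1533,-0.0997,-3.3,-21.7,61.5,0.07],[0.141,0.1533,-0.0997,-3.66,-24.1,68.25,0.07],[0.141,0.1533,-0.0997,-3.66,-24.1,68.25,0.07],[0.141,0.1533,-0.0997,-3.66,-24.1,68.25,0.07]]'
python3 tgt.py
```

```text
t: 26.1
tool_pos: [0.6118, -0.0999, 0.1492]
tool_rot: [0.714, 0.671, 0.189, 0.058]
force: [-0.9, -0.1, 0.1]
opening: 0.0699
grip_force: 0.0
[ 0.614 -0.099  0.153]
shift [0.0027 0.0012 0.0039] turn [ 0.15 -0.29  0.12] t 26.1 F [-0.9 -0.1  0.1]
[ 0.634 -0.093  0.106]
shift [ 0.0224  0.0073 -0.0434] turn [ 0.15 -0.29  0.12] t 26.1 F [-0.9 -0.1  0.1]
[ 0.653 -0.084  0.06 ]
shift [ 0.0416  0.0155 -0.0889] turn [ 0.15 -0.29  0.12] t 26.1 F [-0.9 -0.1  0.1]
[ -3.78790724 -56.44800869 107.36008655] [ 0.13  0.48  0.15  2.   -0.77  0.47  0.85] [-0.8 -0.2  0.4]
```

```bash
python3 -m handwheel '[[0.011,0.004,-0.022,0.1,-0.3,0.1,0.07],[0.0224,0.0073,-0.0434,0.1,-0.3,0.1,0.07],[0.029,0.010,-0.059,0.1,-0.3,0.1,0.07],[0.035,0.0127,-0.074,0.1,-0.3,0.1,0.07],[0.035,0.0127,-0.074,0.1,-0.3,0.1,0.07],[0.035,0.0127,-0.074,0.1,-0.3,0.1,0.07]]'
python3 tgt.py
```

```text
t: 26.6
tool_pos: [0.6481, -0.085, 0.0761]
tool_rot: [0.713, 0.671, 0.192, 0.059]
force: [0.9, -0.3, -0.7]
opening: 0.07
grip_force: 0.0
[ 0.614 -0.099  0.153]
shift [-0.0337 -0.0137  0.0769] turn [0.04 0.01 0.01] t 26.6 F [ 0.9 -0.3 -0.7]
[ 0.634 -0.093  0.106]
shift [-0.0139 -0.0076  0.0296] turn [0.04 0.01 0.01] t 26.6 F [ 0.9 -0.3 -0.7]
[ 0.653 -0.084  0.06 ]
shift [ 0.0053  0.0005 -0.0159] turn [0.04 0.01 0.01] t 26.6 F [ 0.9 -0.3 -0.7]
[  1.10180284 -38.04909783  26.64815044] [ 0.18  0.62  0.01  1.99 -0.89  0.32  0.95] [ 0.6 -0.2 -1. ]
```

```bash
python3 -m handwheel '[[0.002,0.0003,-0.007,0,0,0,0.07],[0.0046,0.0005,-0.0159,0,0,0,0.07],[0.0046,0.0005,-0.0159,0,0,0,0.07],[0.0046,0.0005,-0.0159,0,0,0,0.06],[0.0046,0.0005,-0.0159,0,0,0,0.052],[0.0046,0.0005,-0.0159,0,0,0,0.045],[0.0046,0.0005,-0.0159,0,0,0,0.03],[0.0046,0.0005,-0.0159,0,0,0,0.03]]'
python3 tgt.py
```

```text
t: 27.27
tool_pos: [0.6521, -0.0853, 0.0615]
tool_rot: [0.713, 0.672, 0.192, 0.06]
force: [-7.5, -2.1, 5.3]
opening: 0.048
grip_force: 60.9
[ 0.614 -0.099  0.153]
shift [-0.0377 -0.0134  0.0915] turn [ 0.08  0.11 -0.04] t 27.27 F [-7.5 -2.1  5.3]
[ 0.634 -0.093  0.106]
shift [-0.018  -0.0073  0.0442] turn [ 0.08  0.11 -0.04] t 27.27 F [-7.5 -2.1  5.3]
[ 0.653 -0.084  0.06 ]
shift [ 0.0013  0.0009 -0.0013] turn [ 0.08  0.11 -0.04] t 27.27 F [-7.5 -2.1  5.3]
[ -0.60014815 -37.97231     11.61916693] [ 0.21  0.64 -0.02  1.99 -0.91  0.28  0.98] [-4.7 -2.8  7.6]
```

```bash
python3 -m handwheel '[[-0.0003,-0.003,0,0,0,0,0.03],[-0.0006,-0.006,0,0,0,0,0.03],[-0.0009,-0.009,0,0,0,0,0.03],[-0.0012,-0.012,0,0,0,0,0.03],[-0.0014,-0.0145,0,0,0,0,0.03],[-0.0014,-0.0145,0,0,0,0,0.03],[-0.0014,-0.0145,0,0,0,0,0.03]]'
python3 tgt.py | tail -1
python3 -m handwheel '[[0,0,0,0,0,0,0.05],[0,0,0,0,0,0,0.055],[0,0,0,0,0,0,0.06],[0,0,0,0,0,0,0.065],[0,0,0,0,0,0,0.07],[0,0,0,0,0,0,0.07],[-0.003,-0.002,0.008,0,0,0,0.07],[-0.012,-0.008,0.03,0,0,0,0.07],[-0.025,-0.015,0.06,0,0,0,0.07],[-0.04,-0.02,0.1,0,0,0,0.07],[-0.04,-0.02,0.1,0,0,0,0.07]]'
python3 - <<'E'
from h import *
for n in("wrist","scene"):
    c=robot.capture(n);w=cloud(c)
    for x in robot.cut_out(c,"setting_block")[:2]:
        p=(w[x["mask"]]-O)@A*1000;p=p[~np.isnan(p[:,0])];print("blk",n,round(x["conf"],2),np.percentile(p,[2,50,98],axis=0).round(1).tolist())
        t=p[abs(p[:,2]-24.6)<2.5];print(cv2.minAreaRect(t[:,:2].astype(np.float32)))
    s=w[(w[...,2]>.098)&(w[...,2]<.11)&(np.hypot(w[...,0]-.474,w[...,1]+.25)<.03)];print("drv",len(s),s.mean(0) if len(s) else "")
o=robot.get_obs();print(w2a(o["tool_pos"]),o["force"],o["t"])
E
```

```text
t: 27.85
tool_pos: [0.6512, -0.0966, 0.0616]
tool_rot: [0.712, 0.673, 0.193, 0.058]
force: [-3.2, 7.4, 3.7]
opening: 0.0478
grip_force: 62.0
[ -0.41500219 -49.28601065  11.65290727] [ 0.23  0.65 -0.03  1.98 -0.9   0.3   1.  ] [-2.3  7.   4.9]
t: 28.77
tool_pos: [0.612, -0.1228, 0.1679]
tool_rot: [0.713, 0.67, 0.194, 0.064]
force: [1.1, -0.8, -0.1]
opening: 0.0702
grip_force: 0.0
blk wrist 0.8 [[-24.7, -54.2, 23.2], [-2.6, -30.2, 24.6], [23.0, 10.5, 26.1]]
((-0.6448116302490234, -18.450408935546875), (50.34786605834961, 73.158203125), 0.09267693758010864)
drv 0 
blk scene 0.86 [[-323.5, 365.4, 62.8], [-297.0, 389.8, 84.5], [-273.0, 441.6, 95.7]]
((0.0, 0.0), (0.0, 0.0), 0.0)
blk scene 0.63 [[-28.0, -56.9, 3.3], [-7.8, -33.0, 21.6], [19.8, 13.0, 25.1]]
((-3.4929561614990234, -19.732173919677734), (49.19395065307617, 73.6677474975586), 1.3706085681915283)
drv 165 [ 0.47029945 -0.25464219  0.10294468]
[  2.38122448 -75.55863292 117.6229047 ] [ 0.27447566 -0.28217994 -0.95306579] 28.9667
```

```bash
python3 -c "
from rig import robot
print(robot.hand_in())"
```

```text
the job is handed in; nothing more can be done
None
```

I handed the job in, but the hand-in gave no verdict. By the camera measurements the block lies flat on the anvil against the lip, drawn back about 12 mm from the end stop (asked about 15 mm, 8 to 25 accepted). The nose is pushed in about 2.4 mm, worked out from the screw angle, and the driver stands upright in its stand. The bystanders were not measured again, and nothing suggested they were touched.

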